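# Put away hexagonal stamps and set the stock counter

## Robot

A 6-joint arm with a two-finger parallel gripper is mounted at the origin on the work surface. World frame = base frame: x ahead of the robot, y to its left, z up, the work surface at z = 0. Lengths are in m, angles in degrees, forces in N, time in s.
With the tool pointing down it reaches from about 0.25 to 0.725 m from the base axis. Payload 9.7 kg.
Tool frame: the origin (TCP) lies midway between the tips of the shut fingers; the grasp point (between the pads) lies 19 mm behind it; z points along the fingers, y is the line along which they close (so a half turn about z gives the same grasp; the last joint's range is limited). The gripper opens to 85 mm and grips with 20 to 120 N. Pads are 22 mm wide; open, the fingers measure 114 mm over their backs; the gripper's body (76 mm by 85 mm) begins 54 mm behind the grasp point. The pads swing forward as they close: fully open they stand 13 mm farther back than shut.
Start: joints at [-70.818, 4.979, 10.078, 95.1, 0, 90], TCP at [0.181, -0.519, 0.231] pointing down, gripper open.
Joint ranges: [-179.16, 179.16], [-48.56, 103.87], [-65.8, 70.77], [-126.05, 130.52], [-82.76, 87.17], [-180, 180]. Speed limits (degrees/s): [127.2, 127.2, 147.25, 180, 180, 180].

## Interface

Orientations are given as [roll, pitch, yaw] about the fixed x, y, z axes, in that order (R = Rz(yaw) Ry(pitch) Rx(roll)).
In Python, from workcell import bot gives the robot as it stands.
- The arm moves only by the shell command python3 -m crank 'ROWS' [FORCE]. ROWS is JSON, a list of rows, each an object with "gripper": the finger opening in mm, from 0 to 85.4; "travel": the shift along the tool's x, y, z in mm, a list of three; "twist": the turn, a rotation vector about the tool's x, y, z in rad, a list of three. In form: [{"gripper": gripper, "travel": [tx, ty, tz], "twist": [rx, ry, rz]}, ...]. A call has 1 to 12 rows; each row shifts and turns the commanded pose from where the row before left it, along the tool's axes as they then stand; what a row does not reach is not made up. A row lasts 1/8 s, in which the tool goes at most 62.5 mm and 10.7 degrees, less where a joint would pass 70% of its speed; a pose out of reach is approached as far as the arm can. A call is refused whole if a number of a shift passes 62.5 or a number of a turn 0.188, either way. A call with a gripper value outside its range is refused whole. The fingers move at their own pace and stop on an object; FORCE is the grip in N (left out, the last holds). Time passes only in rows, so rows that do not move let the fingers close. It gives the time, the measured TCP pose, the force, the opening and the grip force at its end, in the units of the state.
- bot.get_obs(): the state, without advancing time (a new reading comes with each control period).
- bot.camera(name): name is "side" or "top" or "wrist"; returns the picture (480x640x3 uint8, red, green, blue); there is no depth.
- bot.calibration(name): a dict with "vfov" (degrees; the focal length in pixels is half the picture's height over the tangent of half this angle, whatever the lens; pixels are square), "cx", "cy" (the principal point, pixels), "camera_from_world" (4x4, takes a point from world to camera coordinates). Camera axes: x right, y down, z forward; pixel columns grow to the right and rows downward; lengths in m; the calibration is good to about 2 mm. A picture is of the moment at which its call begins: read the wrist's pose just before it. calibration takes no time and is no camera call; for the wrist camera it gives the pose at the moment of the call.
- bot.job_done(): hands the job in; it is judged then, once.
The state is a dict: "time": time; "q": joint angles; "qd": joint speeds; "joint_efforts": joint torques, N m; "ee_pos": TCP position; "tcp_rot": TCP orientation; "wrist_force": force on the tool from outside, world axes, zero at the start; "torque": the same for the moment, N m; "opening": finger opening in m; "grasp_force": force on a finger pad.
Only numpy, scipy, OpenCV 4.12 (cv2) and the standard library are available. Lean on these libraries where they do the work, as an engineer would, in place of code of your own. Each camera call takes 0.05 s, during which the arm holds its last target. There are 200 camera calls.

## Task

Put the hand stamps away: move the eraser out of the plywood tray into the grey odds box and stand every hexagonal stamp flat in the tray, packed together like honeycomb so that each stamp has flat side faces touching at least two others. Roll the knurled wheel of the orange counter by its edge until the figure squarely in its window is the number of stamps in the tray, and leave the tape roll, the ink jar and the glue stick where they are.

Things in the scene. Friction and masses are not known exactly. Their poses are not given: they have to be found in the camera images.
- stamp1_centre (a point): centre, half-way up (28 mm above the underside), of a hand stamp: hexagonal base 44 mm across flats (50.8 mm across corners), 16 mm thick, with a round upright wooden handle 14 mm in diameter on its axis, from 16 to 56 mm above the underside; 50 to 95 g. z up along the handle; x points square out of one of the six flat side faces (the other faces every 60 degrees). Starts upright on the table
- stamp2_centre (a point): centre, half-way up (28 mm above the underside), of a hand stamp: hexagonal base 44 mm across flats (50.8 mm across corners), 16 mm thick, with a round upright wooden handle 14 mm in diameter on its axis, from 16 to 56 mm above the underside; 50 to 95 g. z up along the handle; x points square out of one of the six flat side faces (the other faces every 60 degrees). Starts upright on the table
- stamp3_centre (a point): centre, half-way up (28 mm above the underside), of a hand stamp: hexagonal base 44 mm across flats (50.8 mm across corners), 16 mm thick, with a round upright wooden handle 14 mm in diameter on its axis, from 16 to 56 mm above the underside; 50 to 95 g. z up along the handle; x points square out of one of the six flat side faces (the other faces every 60 degrees). Starts upright on the table
- stamp4_centre (a point): centre, half-way up (28 mm above the underside), of a hand stamp (may be absent): hexagonal base 44 mm across flats (50.8 mm across corners), 16 mm thick, with a round upright wooden handle 14 mm in diameter on its axis, from 16 to 56 mm above the underside; 50 to 95 g. z up along the handle; x points square out of one of the six flat side faces (the other faces every 60 degrees). Starts upright on the table
- stamp5_centre (a point): centre, half-way up (28 mm above the underside), of a hand stamp (may be absent): hexagonal base 44 mm across flats (50.8 mm across corners), 16 mm thick, with a round upright wooden handle 14 mm in diameter on its axis, from 16 to 56 mm above the underside; 50 to 95 g. z up along the handle; x points square out of one of the six flat side faces (the other faces every 60 degrees). Starts upright on the table
- stamp6_centre (a point): centre, half-way up (28 mm above the underside), of a hand stamp (may be absent): hexagonal base 44 mm across flats (50.8 mm across corners), 16 mm thick, with a round upright wooden handle 14 mm in diameter on its axis, from 16 to 56 mm above the underside; 50 to 95 g. z up along the handle; x points square out of one of the six flat side faces (the other faces every 60 degrees). Starts upright on the table
- tray: fixed shallow plywood tray, 140 mm along its x, 210 mm along its y, rim 13 mm high, walls and floor 5 mm thick (inside 130 x 200 mm, floor 5 mm above the table). Origin under its centre on the table, z up
- eraser_centre (a point): centre of a white eraser with blue sleeve, 52 (x) x 22 (y) x 14 (z) mm, 30 g, lying flat in the tray at the start; x along its length
- odds_box: fixed grey open box, 90 mm along its x, 110 mm along its y, 30 mm high, walls and floor 4 mm thick. Origin under its centre on the table, z up
- counter: fixed orange desk counter, 90 mm along its x, 84 mm along its y, top 70 mm above the table. Origin under its centre on the table, z up; its -x side is the front, from which the figure is read upright (top of the figure towards +x). In its top is a 22 mm square window 14 mm to the +y side of its middle, showing one black figure on the white drum, and beside it, 19 mm to the -y side, the grey and black knurled wheel
- wheel_top (a point): highest point of the knurled wheel's rim (80 mm above the table, fixed point of the counter): the wheel stands 10 mm out of the counter's top there. Wheel 14 mm wide, radius 39 mm over 24 ribs 2 mm high, axle along the counter's y, 41 mm above the table. Turned by rubbing or hooking its rim along the counter's x; only this part of the rim is free
- wheel (a joint): angle of the wheel and figure drum, rad: 0 shows figure 0, each 0.628 (36 degrees) the next figure, so figure k stands in mid-window at 0.628 k; stops just below 0 and just above 9. Grows when the top of the rim moves towards the counter's +x. Light drag (about 0.035 N m, 1 N at the rim), no clicks; stays where it is left
- tape: roll of paper tape lying flat, 72 mm across; a bystander. Origin at its underside
- ink: green ink jar with black cap, 75 mm high; a bystander. Origin at its underside
- glue: yellow glue stick standing, 26 mm across, 85 mm high; a bystander. Origin at its underside
There are look-alikes about, which are no part of the job. Leave any pink look-alike of the part that bears stamp5_centre alone. Leave any blue look-alike of the counter alone.

How it is judged:
By the outcome, as a careful person would: the job done as asked, in the order asked, and still so for the second after the job is handed in, with the robot touching nothing.
Of stamp4, stamp5, stamp6 only 1 to 3 are there at a start; the rules pass over those that are not, and their reading is None.
At some moment in a run one of stamp1, stamp2, stamp3, stamp4, stamp5, stamp6 may be knocked a few centimetres aside while the robot is not near it.
It also fails if it takes over 210 s, if anything falls off the work surface, if the arm or the gripper's body presses on something with over 40 N, if the wrist force passes 120 N, or if a joint passes its speed limit or range.

## Working session

There is one attempt and no reset: what is moved stays moved. The work goes in short steps, Python scripts to look and compute and a shell command to move; the robot and the scene stay as the last step left them, time stands still between calls to the robot, and variables do not carry over. Pictures are saved under pics/ and viewed, at most 14 in all, crops included, and the job is handed in when it is done.

```bash
ls; mkdir -p pics; cat > h.py <<'E'
import numpy as np, cv2
from workcell import bot
def snap(n,f):
    im=bot.camera(n); cv2.imwrite('pics/'+f+'.png',im[:,:,::-1]); return im
def p2w(n,uv,z,c=None):
    c=c or bot.calibration(n); f=240/np.tan(np.radians(c['vfov']/2))
    T=np.linalg.inv(np.array(c['camera_from_world'])); 
    d=T[:3,:3]@np.array([(uv[0]-c['cx'])/f,(uv[1]-c['cy'])/f,1]); o=T[:3,3]
    return (o+d*(z-o[2])/d[2])[:2]
def w2p(n,p,c=None):
    c=c or bot.calibration(n); f=240/np.tan(np.radians(c['vfov']/2))
    q=np.array(c['camera_from_world'])@np.r_[p,1]; return np.array([c['cx']+f*q[0]/q[2],c['cy']+f*q[1]/q[2]])
E
python3 - <<'E'
from h import *
snap('top','top0');snap('side','side0')
for n in('top','side','wrist'):
    c=bot.calibration(n);print(n,{k:np.round(v,3).tolist() for k,v in c.items()})
print(bot.get_obs())
E
```

```text
pics
top {'vfov': 43.897, 'cx': 325.97, 'cy': 243.902, 'camera_from_world': [[0.049, -0.999, 0.002, -0.012], [-0.976, -0.048, -0.211, 0.518], [0.21, 0.009, -0.978, 1.604], [0.0, 0.0, 0.0, 1.0]]}
side {'vfov': 51.016, 'cx': 318.214, 'cy': 238.559, 'camera_from_world': [[0.94, -0.342, -0.005, -0.48], [-0.247, -0.667, -0.703, 0.189], [0.237, 0.662, -0.711, 0.975], [0.0, 0.0, 0.0, 1.0]]}
wrist {'vfov': 65.344, 'cx': 324.442, 'cy': 241.912, 'camera_from_world': [[0.329, -0.944, -0.002, -0.55], [-0.912, -0.318, 0.259, -0.035], [-0.246, -0.084, -0.966, 0.379], [0.0, 0.0, 0.0, 1.0]]}
{'time': 0.1, 'q': array([-7.08160284e+01,  5.00640235e+00,  1.00384756e+01,  9.51007654e+01,
        9.00367951e-04,  8.99988906e+01]), 'qd': array([-0.00237575, -0.04015198,  0.14072153,  0.0570904 ,  0.01802334,
        0.00082124]), 'joint_efforts': array([-3.81182981e-04, -5.21560800e+01,  4.65654016e+01,  1.61259033e-02,
        3.08789367e-06, -9.96220194e-06]), 'ee_pos': array([ 0.18066334, -0.51924849,  0.23066417]), 'tcp_rot': array([-1.79931308e+02, -9.01697347e-04,  1.91850799e+01]), 'wrist_force': array([-0.13996098,  0.32741372,  0.38494558]), 'torque': array([ 0.01038513,  0.00691175, -0.03247184]), 'grasp_force': 0.0, 'opening': 0.08545923389524969}
```

View pics/top0.png

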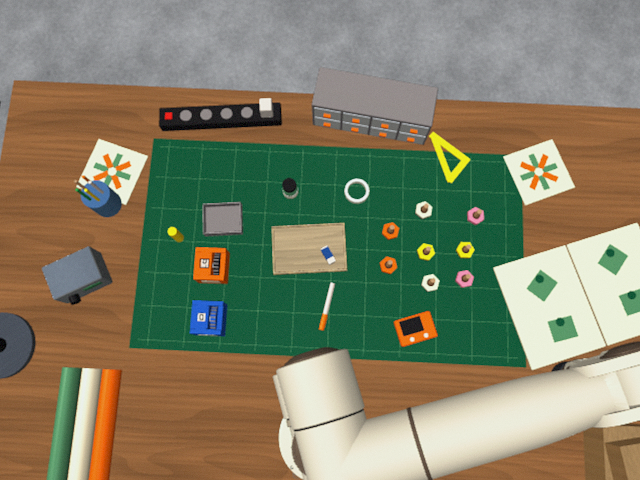

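View pics/side0.png

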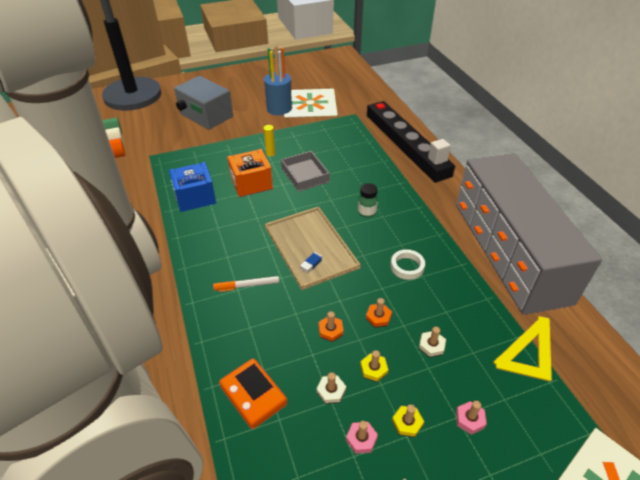

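Stamps in top view: white (424,209), (430,283); orange (391,230), (388,265); yellow (426,252), (465,250), which makes 6. The pink ones at (476,215) and (465,279) are look-alikes. The counter is the orange one at (210,265), not the blue one at (208,318) or the orange gadget at (415,328). The eraser is at (327,254), not the knife at (327,305).

```bash
python3 - <<'E'
from h import *
c=bot.calibration('top')
for n,uv,z in [('w1',(424,209),.056),('w2',(430,283),.056),('o1',(391,230),.056),('o2',(388,265),.056),('y1',(426,252),.056),('y2',(465,250),.056),('p1',(476,215),.05),('p2',(465,279),.05),('era',(327,254),.019),('tray tl',(272,226),.013),('tray tr',(345,223),.013),('tray br',(347,270),.013),('tray bl',(274,274),.013),('box',(222,219),.03),('counter',(210,264),.07),('wheel',(216,265),.08),('tape',(357,191),.02),('ink',(289,185),.075),('glue',(173,231),.085)]:
    print(n,np.round(p2w('top',uv,z,c),3))
w=bot.calibration('wrist');o=bot.get_obs()
T=np.linalg.inv(w['camera_from_world']);print(T[:3,3]-o['ee_pos'])
for uv in [(0,0),(640,0),(640,480),(0,480),(320,240)]:print(p2w('wrist',uv,0,w))
im=cv2.imread('pics/top0.png')
a=cv2.resize(im[195:300,370:490],None,fx=5,fy=5,interpolation=cv2.INTER_CUBIC);cv2.imwrite('pics/c1.png',a)
E
```

```text
w1 [ 0.632 -0.257]
w2 [ 0.422 -0.277]
o1 [ 0.566 -0.166]
o2 [ 0.466 -0.16 ]
y1 [ 0.508 -0.265]
y2 [ 0.519 -0.373]
p1 [ 0.623 -0.405]
p2 [ 0.439 -0.374]
era [0.496 0.01 ]
tray tl [0.572 0.172]
tray tr [ 0.591 -0.037]
tray br [ 0.454 -0.049]
tray bl [0.432 0.157]
box [0.581 0.314]
counter [0.442 0.328]
wheel [0.439 0.31 ]
tape [ 0.686 -0.068]
ink [0.677 0.126]
glue [0.527 0.435]
[0.06091957 0.02072345 0.14342676]
[ 0.26092733 -0.18762291]
[ 0.44636099 -0.72073039]
[-0.01402296 -1.00323843]
[-0.27848698 -0.24926256]
[ 0.14687923 -0.52593642]
```

View pics/c1.png

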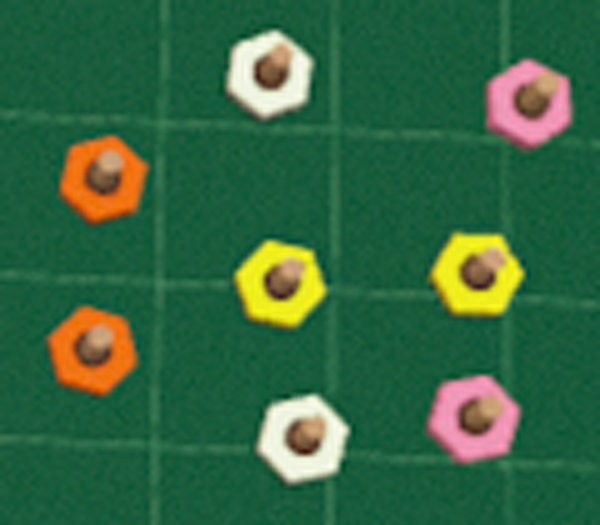

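```bash
python3 -m crank '[{"gripper":60,"travel":[0,0,-15],"twist":[0,0,0.168]},{"gripper":60,"travel":[0,0,-15],"twist":[0,0,0.167]},{"gripper":60,"travel":[35.4,-46.6,0],"twist":[0,0,0]},{"gripper":60,"travel":[35.4,-46.6,0],"twist":[0,0,0]},{"gripper":60,"travel":[35.4,-46.6,0],"twist":[0,0,0]},{"gripper":60,"travel":[35.4,-46.6,0],"twist":[0,0,0]},{"gripper":60,"travel":[35.4,-46.6,0],"twist":[0,0,0]},{"gripper":60,"travel":[35.4,-46.6,0],"twist":[0,0,0]},{"gripper":60,"travel":[35.4,-46.6,0],"twist":[0,0,0]},{"gripper":60,"travel":[35.4,-46.6,0],"twist":[0,0,0]},{"gripper":60,"travel":[35.4,-46.6,0],"twist":[0,0,0]},{"gripper":60,"travel":[0,0,0],"twist":[0,0,0]}]' 40
cat >> h.py <<'E'
def wsnap(f):
    c=bot.calibration('wrist'); im=bot.camera('wrist'); cv2.imwrite('pics/'+f+'.png',im[:,:,::-1]); import pickle; pickle.dump({k:np.array(v) if k=='camera_from_world' else v for k,v in c.items()},open('pics/'+f+'.pkl','wb')); return im,c
def load(f):
    import pickle; return cv2.imread('pics/'+f+'.png'),pickle.load(open('pics/'+f+'.pkl','rb'))
E
python3 - <<'E'
from h import *
wsnap('w0'); print(bot.get_obs()['ee_pos'],bot.get_obs()['tcp_rot'])
E
```

```text
time: 1.6
ee_pos: [0.5008, -0.0971, 0.2602]
tcp_rot: [-180.0, 0.1, 0.3]
wrist_force: [-0.2, 0.0, -1.1]
opening: 0.0603
grasp_force: 0.0
[ 0.49986768 -0.09867015  0.26048487] [-1.79987912e+02  9.31305392e-02  1.80413826e-01]
```

View pics/w0.png

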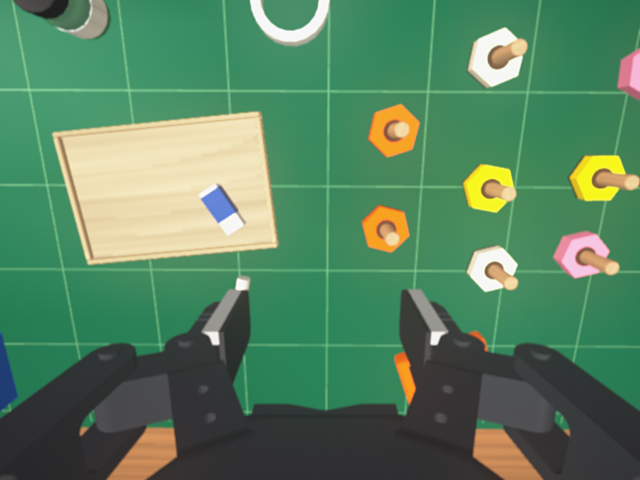

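The wrist view shows the tray with corners (55,133), (261,112), (277,246), (90,264), the eraser inside at (222,209), and all six stamps. Next I fit the poses.

```bash
cat >> h.py <<'E'
from scipy.optimize import minimize
HSV={'w':((0,0,150),(180,60,255)),'o':((4,170,120),(17,255,255)),'y':((22,120,120),(35,255,255))}
def hexpts(x,y,a,z0):
    t=a+np.radians(30+60*np.arange(6)); r=.0254
    return np.array([[x+r*np.cos(k),y+r*np.sin(k),z] for z in(z0,z0+.016) for k in t])
def proj(P,c):
    return np.array([w2p('',p,c) for p in P])
def fit(im,c,col,g,z0=0.,n=5):
    """im BGR; g guess world xy -> x,y,yaw deg mod 60, IoU"""
    u,v=w2p('',[*g,z0+.01],c).astype(int); h=48; y0,x0=max(v-h,0),max(u-h,0)
    cr=im[y0:v+h,x0:u+h]; cr=cv2.resize(cr,None,fx=4,fy=4,interpolation=cv2.INTER_CUBIC)
    m=cv2.inRange(cv2.cvtColor(cr,cv2.COLOR_BGR2HSV),*map(np.array,HSV[col]))
    m=cv2.morphologyEx(m,cv2.MORPH_OPEN,np.ones((7,7)))
    k,l,s,ce=cv2.connectedComponentsWithStats(m)
    d=[np.hypot(*(ce[i]-[(u-x0)*4,(v-y0)*4])) - s[i,4]/60 if s[i,4]>1500 else 1e9 for i in range(1,k)]
    m=(l==1+int(np.argmin(d))).astype(np.uint8)
    hull=cv2.convexHull(np.argwhere(m)[:,::-1].astype(np.int32)); M=np.zeros_like(m); cv2.fillConvexPoly(M,hull,1)
    def cost(q):
        P=(proj(hexpts(q[0]/1e3,q[1]/1e3,q[2]/20,z0),c)-[x0,y0]+.5)*4-.5
        hh=cv2.convexHull(np.round(P*16).astype(np.int32)); D=np.zeros_like(M); cv2.fillConvexPoly(D,hh,1,shift=4)
        return 1-(D&M).sum()/max((D|M).sum(),1)
    mm=cv2.moments(M); w=p2w('',((mm['m10']/mm['m00']+.5)/4-.5+x0,(mm['m01']/mm['m00']+.5)/4-.5+y0),z0+.010,c)*1e3
    b=min((minimize(cost,[*w,np.radians(s)*20],method='Nelder-Mead',options=dict(initial_simplex=[[*w,np.radians(s)*20],[w[0]+3,w[1],np.radians(s)*20],[w[0],w[1]+3,np.radians(s)*20],[*w,np.radians(s+12)*20]],xatol=.05,fatol=1e-4)) for s in(-24,-12,0,12,24)),key=lambda r:r.fun)
    a=(np.degrees(b.x[2]/20)+30)%60-30
    return np.round([b.x[0]/1e3,b.x[1]/1e3],4),round(a,1),round(1-b.fun,3)
E
cat > look.py <<'E'
from h import *
import sys
G=dict(w1=(.632,-.257),w2=(.422,-.277),o1=(.566,-.166),o2=(.466,-.16),y1=(.508,-.265),y2=(.519,-.373))
def find(f,names):
    im,c=load(f)
    for n in names:
        try: print(n,*fit(im,c,n[0],G[n]))
        except Exception as e: print(n,'fail',e)
E
python3 - <<'E'
from look import *
find('w0',G)
im,c=load('w0')
P=np.array([p2w('',p,.013,c) for p in[(55,133),(261,112),(277,246),(90,264)]]);print(P,P.mean(0),[np.linalg.norm(P[i]-P[i-1]) for i in range(4)])
print(np.degrees(np.arctan2(*(P[0]+P[1]-P[2]-P[3])[::-1])))
E=np.array([p2w('',p,.019,c) for p in[(200,192),(217,184),(244,226),(226,235)]]);print(E,E.mean(0),[np.linalg.norm(E[i]-E[i-1]) for i in range(4)],np.degrees(np.arctan2(*(E[2]+E[3]-E[0]-E[1])[::-1])))
E
```

```text
w1 [ 0.6432 -0.2616] 22.6 0.937
w2 [ 0.4292 -0.2836] 13.7 0.948
o1 [ 0.5674 -0.1563] -9.2 0.239
o2 [ 0.4622 -0.1621] 12.7 0.253
y1 [ 0.5187 -0.2691] -10.6 0.95
y2 [ 0.5301 -0.3819] 3.2 0.96
[[ 0.57157727  0.17316056]
 [ 0.59257734 -0.03422263]
 [ 0.45504521 -0.04619442]
 [ 0.43335764  0.1599584 ]] [0.51313937 0.06317548] [np.float64(0.1388487118241393), np.float64(0.208443728032135), np.float64(0.1380521994433015), np.float64(0.20729046442178628)]
5.216191940900501
[[ 0.51397354  0.03054237]
 [ 0.52224325  0.01249746]
 [ 0.47842593 -0.01285858]
 [ 0.46855572  0.00671072]] [0.49579961 0.00922299] [np.float64(0.05129060003022219), np.float64(0.019849608044060357), np.float64(0.050624963766896965), np.float64(0.021917535642204743)] -151.13581353011745
```

```bash
python3 -m crank '[{"gripper":40,"travel":[-2,-54,0],"twist":[0,0,0]},{"gripper":40,"travel":[-2,-54,0],"twist":[0,0,0]},{"gripper":40,"travel":[0,0,-0],"twist":[0,0,-0.168]},{"gripper":40,"travel":[0,0,55],"twist":[0,0,-0.168]},{"gripper":40,"travel":[0,0,55],"twist":[0,0,-0.167]},{"gripper":40,"travel":[0,0,55],"twist":[0,0,0]},{"gripper":40,"travel":[0,0,45],"twist":[0,0,0]},{"gripper":40,"travel":[0,0,20],"twist":[0,0,0]},{"gripper":40,"travel":[0,0,12],"twist":[0,0,0]},{"gripper":40,"travel":[0,0,8],"twist":[0,0,0]},{"gripper":40,"travel":[0,0,0],"twist":[0,0,0]}]' 40
python3 - <<'E'
from h import *
o=bot.get_obs();print(o['ee_pos'],o['tcp_rot'])
im,c=load('w0')
for g in [(.566,-.166),(.466,-.16)]:
    u,v=w2p('',[*g,.016],c).astype(int);print(u,v);print(cv2.cvtColor(im[v-24:v+25:6,u-24:u+25:6],cv2.COLOR_BGR2HSV).tolist())
E
```

```text
time: 3.02
ee_pos: [0.4955, 0.004, 0.0115]
tcp_rot: [-179.8, -0.1, 29.1]
wrist_force: [-0.3, 0.5, 0.4]
opening: 0.0401
grasp_force: 0.0
[0.49550588 0.00397258 0.01150658] [-1.79839650e+02 -1.02231508e-01  2.91378693e+01]
393 140
[[[71, 125, 139], [16, 216, 251], [18, 212, 247], [18, 215, 247], [18, 212, 247], [18, 213, 247], [18, 214, 247], [17, 204, 251], [70, 124, 136]], [[71, 129, 138], [18, 212, 247], [18, 211, 247], [11, 195, 238], [12, 128, 145], [14, 113, 219], [15, 147, 246], [18, 215, 247], [16, 204, 253]], [[57, 80, 130], [18, 212, 247], [18, 212, 248], [12, 128, 149], [16, 120, 226], [21, 79, 244], [20, 83, 242], [18, 215, 247], [14, 188, 255]], [[10, 182, 214], [18, 214, 247], [18, 215, 248], [12, 128, 143], [14, 124, 196], [21, 78, 245], [21, 89, 242], [18, 220, 247], [48, 86, 139]], [[11, 171, 191], [18, 215, 247], [18, 216, 247], [12, 203, 249], [10, 131, 132], [11, 193, 236], [18, 220, 247], [18, 218, 247], [69, 120, 138]], [[69, 123, 137], [12, 161, 185], [18, 214, 247], [18, 215, 247], [18, 215, 247], [18, 218, 247], [18, 218, 247], [17, 210, 251], [69, 117, 137]], 
[... 1050 characters left out ...]
7, 137], [18, 219, 247], [18, 221, 248], [12, 128, 157], [21, 80, 244], [20, 80, 244], [17, 201, 247], [14, 188, 253]], [[71, 132, 137], [71, 131, 138], [18, 223, 248], [18, 225, 247], [18, 220, 247], [20, 92, 245], [20, 85, 243], [14, 190, 253], [70, 123, 137]], [[72, 133, 138], [71, 130, 137], [72, 131, 136], [32, 90, 141], [14, 186, 252], [18, 218, 249], [13, 169, 233], [70, 123, 137], [70, 124, 138]], [[71, 133, 138], [71, 133, 138], [70, 128, 138], [71, 128, 136], [70, 126, 138], [70, 127, 137], [70, 124, 138], [70, 127, 137], [70, 125, 139]], [[72, 137, 138], [71, 135, 138], [72, 133, 136], [72, 130, 137], [71, 128, 137], [71, 128, 137], [71, 126, 138], [71, 130, 137], [71, 130, 137]]]
```

```bash
sed -i "s/'o':((4,170,120),(17,255,255))/'o':((4,150,110),(19,255,255))/" h.py
python3 -m crank '[{"gripper":40,"travel":[2.4,-4.5,2],"twist":[0,0,0]},{"gripper":10,"travel":[0,0,0],"twist":[0,0,0]},{"gripper":10,"travel":[0,0,0],"twist":[0,0,0]},{"gripper":10,"travel":[0,0,0],"twist":[0,0,0]},{"gripper":10,"travel":[0,0,-30],"twist":[0,0,0]},{"gripper":10,"travel":[0,0,-50],"twist":[0,0,0]},{"gripper":10,"travel":[0,0,-50],"twist":[0,0,0]},{"gripper":10,"travel":[0,0,0],"twist":[0,0,0]}]' 30
python3 - <<'E'
from look import *
find('w0',['o1','o2'])
im,c=load('w0')
E
```

```text
time: 4.03
ee_pos: [0.4972, 0.0088, 0.1432]
tcp_rot: [180.0, -0.4, 29.2]
wrist_force: [0.3, 0.1, -0.2]
opening: 0.021
grasp_force: 28.9
o1 [ 0.5756 -0.1662] 18.3 0.971
o2 [ 0.4744 -0.1628] -14.6 0.978
```

```bash
python3 -m crank '[{"gripper":10,"travel":[31.7,-32.2,-5],"twist":[0,0,0]},{"gripper":10,"travel":[31.7,-32.2,-10],"twist":[0,0,0]},{"gripper":10,"travel":[31.7,-32.2,-10],"twist":[0,0,0]},{"gripper":10,"travel":[31.7,-32.2,-10],"twist":[0,0,0]},{"gripper":10,"travel":[31.7,-32.2,-10],"twist":[0,0,0]},{"gripper":10,"travel":[31.7,-32.2,0],"twist":[0,0,0]},{"gripper":10,"travel":[31.7,-32.2,0],"twist":[0,0,0]},{"gripper":10,"travel":[0,0,0],"twist":[0,0,0]}]'
python3 - <<'E'
from h import *
wsnap('w1'); print(bot.get_obs()['ee_pos'],bot.get_obs()['tcp_rot'])
E
```

```text
time: 5.03
ee_pos: [0.579, 0.3162, 0.1823]
tcp_rot: [-179.8, 0.1, 29.3]
wrist_force: [-0.2, -0.3, -0.6]
opening: 0.0213
grasp_force: 28.9
[0.5789114  0.31468085 0.18291661] [-1.79843867e+02  8.70648310e-02  2.92655140e+01]
```

View pics/w1.png

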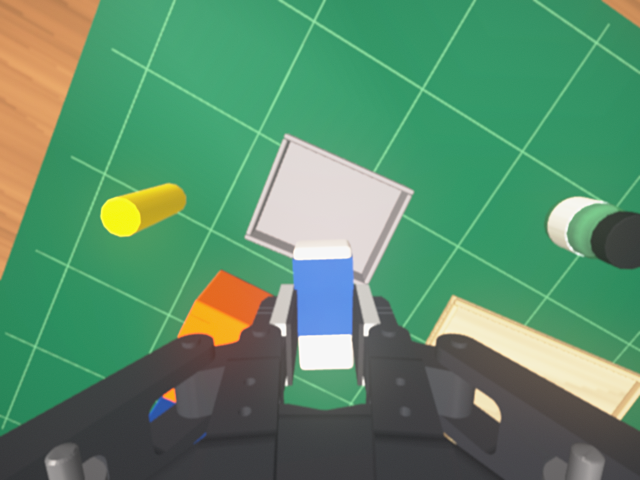

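```bash
python3 - <<'E'
from h import *
im,c=load('w1')
P=np.array([p2w('',p,.03,c) for p in[(287,135),(413,191),(369,284),(246,237)]]);print(P,P.mean(0),[np.linalg.norm(P[i]-P[i-1]) for i in range(4)])
E
```

```text
[[0.62476919 0.37519783]
 [0.63593146 0.26871732]
 [0.55179643 0.25839354]
 [0.537572   0.36695682]] [0.58751727 0.31731638] [np.float64(0.08758575477798647), np.float64(0.10706397453847448), np.float64(0.0847660495183856), np.float64(0.10949118051715152)]
```

```bash
python3 -m crank '[{"gripper":10,"travel":[8.8,1.9,40],"twist":[0,0,0]},{"gripper":10,"travel":[0,0,50],"twist":[0,0,0]},{"gripper":10,"travel":[0,0,45],"twist":[0,0,0]},{"gripper":10,"travel":[0,0,22],"twist":[0,0,0]},{"gripper":10,"travel":[0,0,12],"twist":[0,0,0]},{"gripper":10,"travel":[0,0,0],"twist":[0,0,0]},{"gripper":36,"travel":[0,0,0],"twist":[0,0,0]},{"gripper":36,"travel":[0,0,0],"twist":[0,0,0]},{"gripper":36,"travel":[0,0,-30],"twist":[0,0,0]},{"gripper":36,"travel":[0,0,-50],"twist":[0,0,0]},{"gripper":36,"travel":[0,0,-60],"twist":[0,0,0]},{"gripper":36,"travel":[0,0,-30],"twist":[0,0,0]}]'
python3 - <<'E'
from h import *
wsnap('w2'); print(bot.get_obs()['ee_pos'],bot.get_obs()['tcp_rot'])
E
```

```text
time: 6.58
ee_pos: [0.5886, 0.3168, 0.1912]
tcp_rot: [-179.8, -0.4, 29.2]
wrist_force: [1.2, -0.1, -0.6]
opening: 0.0361
grasp_force: 0.0
[0.58915468 0.31710386 0.19443546] [-179.84378356   -0.60885737   29.17220432]
```

```bash
python3 -m crank '[{"gripper":36,"travel":[0,0,0],"twist":[0,0,0.17]},{"gripper":36,"travel":[0,0,0],"twist":[0,0,0.17]},{"gripper":36,"travel":[0,0,0],"twist":[0,0,0.169]},{"gripper":36,"travel":[-4.9,53.7,4.9],"twist":[0,0,0]},{"gripper":36,"travel":[-4.9,53.7,4.9],"twist":[0,0,0]},{"gripper":36,"travel":[-4.9,53.7,4.9],"twist":[0,0,0]},{"gripper":36,"travel":[-4.9,53.7,4.9],"twist":[0,0,0]},{"gripper":36,"travel":[-4.9,53.7,4.9],"twist":[0,0,0]},{"gripper":36,"travel":[-4.9,53.7,4.9],"twist":[0,0,0]},{"gripper":36,"travel":[-4.9,53.7,4.9],"twist":[0,0,0]},{"gripper":36,"travel":[-4.9,53.7,4.9],"twist":[0,0,0]},{"gripper":36,"travel":[-4.9,53.7,4.9],"twist":[0,0,0]}]'
python3 - <<'E'
from look import *
wsnap('w3'); o=bot.get_obs();print(o['ee_pos'],o['tcp_rot']); find('w3',G)
wsnap('w3b'); o=bot.get_obs();print(o['ee_pos'],o['tcp_rot']); find('w3b',['o1'])
E
```

```text
time: 8.12
ee_pos: [0.7043, -0.2841, 0.0943]
tcp_rot: [-174.2, 1.1, 14.3]
wrist_force: [-0.1, -0.0, -0.1]
opening: 0.0364
grasp_force: 0.0
[ 0.70322992 -0.2905092   0.09049291] [-174.17182008    1.29702086   14.08077396]
w1 [ 0.6468 -0.2773] 20.1 0.602
w2 fail OpenCV(4.12.0) /io/opencv/modules/imgproc/src/resize.cpp:4208: error: (-215:Assertion failed) !ssize.empty() in function 'resize'

o1 [ 0.5998 -0.1437] -16.0 0.43
o2 [ 0.4415 -0.1901] -3.1 0.421
y1 fail attempt to get argmin of an empty sequence
y2 fail attempt to get argmin of an empty sequence
[ 0.7030603  -0.28767054  0.09074662] [-174.08973855    1.32149619   14.05291106]
o1 [ 0.5955 -0.1457] -15.3 0.512
```

View pics/w3.png

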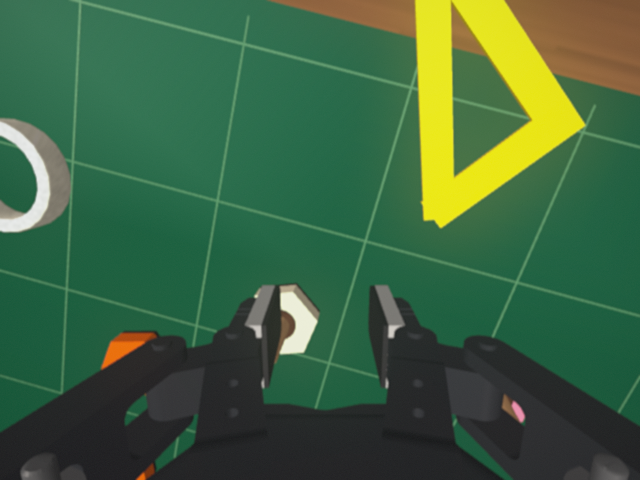

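The tool overshot: the turn rows did not take fully, so the later shifts went askew. It sits above everything with no contact, so I check the joints and lift.

```bash
python3 -m crank '[{"gripper":36,"travel":[-30,0,-30],"twist":[0,0,0]},{"gripper":36,"travel":[-30,0,-30],"twist":[0,0,0]},{"gripper":36,"travel":[0,0,0],"twist":[0,0,0]}]'
python3 - <<'E'
from look import *
o=bot.get_obs();print(o['q'],o['ee_pos'],o['tcp_rot'],o['wrist_force'])
E
```

```text
time: 8.6
ee_pos: [0.6484, -0.304, 0.1595]
tcp_rot: [-174.4, 0.9, 14.2]
wrist_force: [0.8, 0.6, 1.0]
opening: 0.0358
grasp_force: 0.0
[-26.57625211  33.93214961  38.61985419  99.07052251   3.66934196
 139.09026595] [ 0.6483788  -0.30395346  0.15947255] [-174.35972494    0.91481533   14.23808829] [0.8105655  0.61191943 0.96496972]
```

```bash
cat >> h.py <<'E'
def go(x,y,z,yaw=None,o=None):
    """print the tool shift (mm) to a world TCP target, in present tool axes, and twist needed (and shift if turned first)"""
    from scipy.spatial.transform import Rotation as Ro
    o=o or bot.get_obs(); R=Ro.from_euler('xyz',o['tcp_rot'],degrees=True); d=np.array([x,y,z])-o['ee_pos']
    print('at',np.round(o['ee_pos']*1e3,1),np.round(o['tcp_rot'],1),'shift',np.round(R.inv().apply(d)*1e3,1))
    if yaw is not None:
        R2=Ro.from_euler('xyz',[180,0,yaw],degrees=True)
        print('twist',np.round((R.inv()*R2).as_rotvec(),3),'shift after',np.round(R2.inv().apply(d)*1e3,1))
E
python3 -m crank '[{"gripper":36,"travel":[0,0,0],"twist":[-0.098,0.016,0]},{"gripper":36,"travel":[0,0,0],"twist":[0,0,-0.138]},{"gripper":36,"travel":[0,0,0],"twist":[0,0,-0.138]},{"gripper":36,"travel":[-8,-52,3],"twist":[0,0,0]},{"gripper":36,"travel":[-8,-52,3],"twist":[0,0,0]},{"gripper":36,"travel":[-8,-52,3],"twist":[0,0,0]},{"gripper":36,"travel":[0,0,0],"twist":[0,0,0]},{"gripper":36,"travel":[0,0,0],"twist":[0,0,0]}]'
python3 - <<'E'
from look import *
wsnap('w4'); find('w4',G);o=bot.get_obs();print(o['q']); go(.5756,-.1662,.1,30)
E
```

```text
time: 9.6
ee_pos: [0.5503, -0.1796, 0.1471]
tcp_rot: [-179.7, 0.1, 30.1]
wrist_force: [0.0, -0.4, -0.0]
opening: 0.0361
grasp_force: 0.0
w1 [ 0.6433 -0.2616] 22.9 0.957
w2 [ 0.4325 -0.2805] 27.3 0.599
o1 [ 0.5756 -0.1659] 17.3 0.966
o2 [ 0.4745 -0.1625] -11.7 0.882
y1 [ 0.5452 -0.2767] -16.5 0.517
y2 [ 0.5617 -0.3841] -0.2 0.477
[-1.81477233e+01  8.40010580e+00  4.49616116e+00  8.63867971e+01
  7.47059510e-02  1.31745660e+02]
at [ 550.5 -180.1  147. ] [-1.797e+02  1.000e-01  3.010e+01] shift [28.7  0.8 46.9]
twist [-0.005  0.002  0.002] shift after [28.6  0.5 47. ]
```

```bash
python3 -m crank '[{"gripper":36,"travel":[14.3,0.3,45],"twist":[0,0,0]},{"gripper":36,"travel":[14.3,0.2,45],"twist":[0,0,0]},{"gripper":30,"travel":[0,0,22],"twist":[0,0,0]},{"gripper":30,"travel":[0,0,10],"twist":[0,0,0]},{"gripper":5,"travel":[0,0,0],"twist":[0,0,0]},{"gripper":5,"travel":[0,0,0],"twist":[0,0,0]},{"gripper":5,"travel":[0,0,0],"twist":[0,0,0]}]' 30
python3 -m crank '[{"gripper":26,"travel":[0,0,0],"twist":[0,0,0]},{"gripper":26,"travel":[0,0,0],"twist":[0,0,0]},{"gripper":26,"travel":[0,0,0],"twist":[0,0,-0.1745]},{"gripper":26,"travel":[0,0,0],"twist":[0,0,-0.1745]},{"gripper":26,"travel":[0,0,0],"twist":[0,0,-0.1745]},{"gripper":26,"travel":[0,0,0],"twist":[0,0,-0.1745]},{"gripper":26,"travel":[0,0,0],"twist":[0,0,-0.1745]},{"gripper":26,"travel":[0,0,0],"twist":[0,0,-0.1745]},{"gripper":26,"travel":[0,0,0],"twist":[0,0,-0.1745]},{"gripper":26,"travel":[0,0,0],"twist":[0,0,-0.1745]},{"gripper":26,"travel":[0,0,0],"twist":[0,0,-0.1745]},{"gripper":26,"travel":[0,0,0],"twist":[0,0,0]}]' 30
python3 -m crank '[{"gripper":5,"travel":[0,0,0],"twist":[0,0,0]},{"gripper":5,"travel":[0,0,0],"twist":[0,0,0]},{"gripper":5,"travel":[0,0,0],"twist":[0,0,0]},{"gripper":5,"travel":[0,0,-30],"twist":[0,0,0]},{"gripper":5,"travel":[0,0,-40],"twist":[0,0,0]},{"gripper":5,"travel":[0,0,0],"twist":[0,0,0]}]' 40
python3 - <<'E'
from look import *
wsnap('h1');print(fit(load('h1')[0],load('h1')[1],'o',bot.get_obs()['ee_pos'][:2],bot.get_obs()['ee_pos'][2]-.025),bot.get_obs()['ee_pos'],bot.get_obs()['tcp_rot'])
E
```

```text
time: 10.52
ee_pos: [0.5746, -0.1659, 0.0259]
tcp_rot: [-179.8, 0.1, 30.1]
wrist_force: [-0.6, -0.2, -0.1]
opening: 0.0131
grasp_force: 29.2
time: 12.02
ee_pos: [0.574, -0.1656, 0.0249]
tcp_rot: [-179.8, -0.3, 120.0]
wrist_force: [0.3, 0.2, -0.2]
opening: 0.026
grasp_force: 0.0
time: 12.78
ee_pos: [0.5759, -0.1662, 0.0981]
tcp_rot: [180.0, -0.1, 120.0]
wrist_force: [0.2, -0.9, -1.7]
opening: 0.0129
grasp_force: 39.0
(array([ 0.569 , -0.1507]), np.float64(21.4), np.float64(0.76)) [ 0.57501612 -0.16598141  0.09591919] [-179.91575944   -0.21788294  120.03821914]
```

View pics/h1.png

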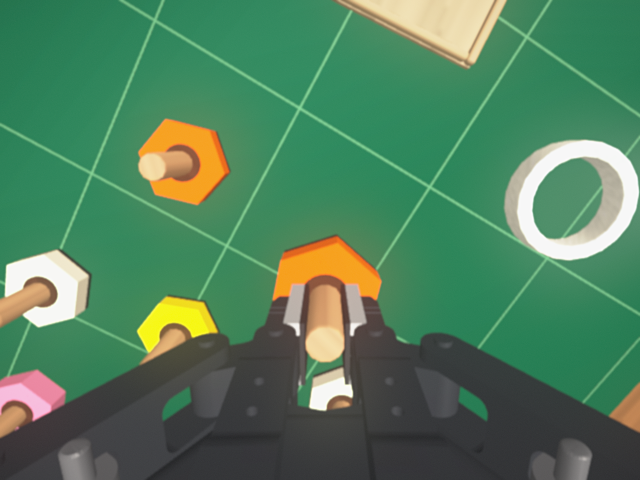

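```bash
cat >> h.py <<'E'
def fith(f,col,rowmax=283):
    """stamp held in the gripper: x,y offset from TCP along tool (mm), stamp yaw mod 60"""
    im,c=load(f); o=bot.get_obs(); p=o['ee_pos']; z0=p[2]-.025; psi=np.radians(o['tcp_rot'][2])
    cr=cv2.resize(im[200:rowmax,240:420],None,fx=4,fy=4,interpolation=cv2.INTER_CUBIC)
    M=cv2.inRange(cv2.cvtColor(cr,cv2.COLOR_BGR2HSV),*map(np.array,HSV[col]))//255
    k,l,s,ce=cv2.connectedComponentsWithStats(M); M=(l==1+np.argmax(s[1:,4])).astype(np.uint8)
    def cost(q):
        x=p[0]+(q[0]*np.cos(psi)+q[1]*np.sin(psi))/1e3; y=p[1]+(q[0]*np.sin(psi)-q[1]*np.cos(psi))/1e3
        P=(proj(hexpts(x,y,q[2]/20,z0),c)-[240,200]+.5)*4-.5
        D=np.zeros_like(M); cv2.fillConvexPoly(D,cv2.convexHull(np.round(P*16).astype(np.int32)),1,shift=4)
        return 1-(D&M).sum()/max((D|M).sum(),1)
    b=min((minimize(cost,[0,0,np.radians(s)*20],method='Nelder-Mead',options=dict(initial_simplex=[[0,0,np.radians(s)*20],[3,0,np.radians(s)*20],[0,3,np.radians(s)*20],[0,0,np.radians(s+10)*20]],xatol=.05,fatol=1e-4)) for s in(-24,-12,0,12,24)),key=lambda r:r.fun)
    a=(np.degrees(b.x[2]/20)+30)%60-30; print('held: off',np.round(b.x[:2],2),'yaw',round(a,1),'iou',round(1-b.fun,3)); return a
TR=(np.array([.513,.063]),5.2)
def tr(x,y):
    a=np.radians(TR[1]); return TR[0]+np.array([x*np.cos(a)-y*np.sin(a),x*np.sin(a)+y*np.cos(a)])/1e3
SL=dict(A1=(19,-52),A2=(19,-8),B1=(-19.1,-30),B2=(-19.1,14),A3=(19,36),B3=(-19.1,58))
def plan(a,slot,dx=0,dy=0,z=.05):
    d=(TR[1]+30-a+30)%60-30; o=bot.get_obs(); s=SL[slot]; w=tr(s[0]+dx,s[1]+dy); print('turn',round(d,1),'target',np.round(w,4)); go(*w,z,o['tcp_rot'][2]+d)
E
python3 - <<'E'
from h import *
a=fith('h1','o'); fith('h1','o',270); plan(a,'A1')
E
```

```text
held: off [-2.39 -0.2 ] yaw 18.2 iou 0.932
held: off [-2.36 -0.21] yaw 18.2 iou 0.982
turn 17.0 target [0.5366 0.0129]
at [ 575.  -166.    95.9] [-179.9   -0.2  120. ] shift [173.9  56.4  46.5]
twist [-0.001 -0.004 -0.297] shift after [150.  104.8  45.9]
```

```bash
python3 -m crank '[{"gripper":5,"travel":[0,0,0],"twist":[0,0,-0.148]},{"gripper":5,"travel":[0,0,0],"twist":[0,0,-0.149]},{"gripper":5,"travel":[37.5,26.2,0],"twist":[0,0,0]},{"gripper":5,"travel":[37.5,26.2,0],"twist":[0,0,0]},{"gripper":5,"travel":[37.5,26.2,0],"twist":[0,0,0]},{"gripper":5,"travel":[37.5,26.2,0],"twist":[0,0,0]},{"gripper":5,"travel":[0,0,30],"twist":[0,0,0]},{"gripper":5,"travel":[0,0,16],"twist":[0,0,0]},{"gripper":5,"travel":[0,0,0],"twist":[0,0,0]},{"gripper":5,"travel":[0,0,0],"twist":[0,0,0]}]'
python3 - <<'E'
from h import *
go(*tr(*SL['A1']),.0305,137.2)
E
```

```text
time: 14.08
ee_pos: [0.5359, 0.0127, 0.05]
tcp_rot: [-179.9, -0.3, 137.0]
wrist_force: [-0.1, 0.5, -0.4]
opening: 0.0127
grasp_force: 39.1
at [535.9  12.7  50. ] [-179.9   -0.3  137. ] shift [-0.5  0.7 19.5]
twist [-0.001 -0.006 -0.003] shift after [-0.4  0.7 19.5]
```

```bash
python3 -m crank '[{"gripper":5,"travel":[-0.4,0.7,13],"twist":[0,0,0]},{"gripper":5,"travel":[0,0,6.5],"twist":[0,0,0]},{"gripper":5,"travel":[0,0,0],"twist":[0,0,0]},{"gripper":5,"travel":[0,0,0],"twist":[0,0,0]}]'
python3 -m crank '[{"gripper":30,"travel":[0,0,0],"twist":[0,0,0]},{"gripper":30,"travel":[0,0,0],"twist":[0,0,0]},{"gripper":30,"travel":[0,0,-20],"twist":[0,0,0]},{"gripper":30,"travel":[0,0,-50],"twist":[0,0,0]},{"gripper":30,"travel":[0,0,-50],"twist":[0,0,0]},{"gripper":30,"travel":[0,0,0],"twist":[0,0,0]}]'
python3 - <<'E'
from look import *
wsnap('w5'); im,c=load('w5'); print(fit(im,c,'o',(.5363,.0127),.005)); find('w5',G); go(.4744,-.1625,.1,120)
E
```

```text
time: 14.58
ee_pos: [0.5363, 0.0134, 0.03]
tcp_rot: [-179.9, -0.3, 137.1]
wrist_force: [-0.3, -0.6, 2.0]
opening: 0.0128
grasp_force: 39.3
time: 15.32
ee_pos: [0.5388, 0.0132, 0.1543]
tcp_rot: [179.8, -0.1, 137.1]
wrist_force: [0.5, -0.2, -0.9]
opening: 0.0298
grasp_force: 0.0
(array([0.5358, 0.0123]), np.float64(-26.3), np.float64(0.961))
w1 fail attempt to get argmin of an empty sequence
w2 [ 0.43   -0.2868] 15.5 0.98
o1 fail attempt to get argmin of an empty sequence
o2 [ 0.4752 -0.1642] -15.9 0.962
y1 fail attempt to get argmin of an empty sequence
y2 fail attempt to get argmin of an empty sequence
at [537.8  13.2 151.7] [179.9  -0.2 137.1] shift [ -73.3 -172.    51.3]
twist [ 0.    -0.004  0.298] shift after [-120.5 -142.8   51.7]
```

```bash
python3 -m crank '[{"gripper":30,"travel":[0,0,0],"twist":[0,0,0.149]},{"gripper":30,"travel":[0,0,0],"twist":[0,0,0.149]},{"gripper":30,"travel":[-30.1,-35.8,0],"twist":[0,0,0]},{"gripper":30,"travel":[-30.1,-35.8,0],"twist":[0,0,0]},{"gripper":30,"travel":[-30.1,-35.8,0],"twist":[0,0,0]},{"gripper":30,"travel":[-30.1,-35.8,10],"twist":[0,0,0]},{"gripper":30,"travel":[0,0,40],"twist":[0,0,0]},{"gripper":30,"travel":[0,0,0],"twist":[0,0,0]}]'
python3 - <<'E'
from look import *
go(.475,-.163,.025,120)
E
```

```text
time: 16.38
ee_pos: [0.4704, -0.1622, 0.0961]
tcp_rot: [-179.6, -0.6, 120.0]
wrist_force: [-0.0, -0.5, 0.3]
opening: 0.0301
grasp_force: 0.0
at [ 470.4 -162.2   96.1] [-179.6   -0.6  120. ] shift [-3.8  4.1 71. ]
twist [-0.007 -0.011 -0.001] shift after [-3.   3.6 71.1]
```

```bash
python3 -m crank '[{"gripper":30,"travel":[-3,3.6,35],"twist":[-0.006,-0.01,0]},{"gripper":30,"travel":[0,0,25],"twist":[0,0,0]},{"gripper":30,"travel":[0,0,11],"twist":[0,0,0]},{"gripper":5,"travel":[0,0,0],"twist":[0,0,0]},{"gripper":5,"travel":[0,0,0],"twist":[0,0,0]},{"gripper":5,"travel":[0,0,0],"twist":[0,0,0]}]' 30
python3 -m crank '[{"gripper":26,"travel":[0,0,0],"twist":[0,0,0]},{"gripper":26,"travel":[0,0,0],"twist":[0,0,0]},{"gripper":26,"travel":[0,0,0],"twist":[0,0,-0.1745]},{"gripper":26,"travel":[0,0,0],"twist":[0,0,-0.1745]},{"gripper":26,"travel":[0,0,0],"twist":[0,0,-0.1745]},{"gripper":26,"travel":[0,0,0],"twist":[0,0,-0.1745]},{"gripper":26,"travel":[0,0,0],"twist":[0,0,-0.1745]},{"gripper":26,"travel":[0,0,0],"twist":[0,0,-0.1745]},{"gripper":26,"travel":[0,0,0],"twist":[0,0,-0.1745]},{"gripper":26,"travel":[0,0,0],"twist":[0,0,-0.1745]},{"gripper":26,"travel":[0,0,0],"twist":[0,0,-0.1745]},{"gripper":26,"travel":[0,0,0],"twist":[0,0,0]}]' 30
python3 -m crank '[{"gripper":5,"travel":[0,0,0],"twist":[0,0,0]},{"gripper":5,"travel":[0,0,0],"twist":[0,0,0]},{"gripper":5,"travel":[0,0,0],"twist":[0,0,0]},{"gripper":5,"travel":[0,0,-30],"twist":[0,0,0]},{"gripper":5,"travel":[0,0,-40],"twist":[0,0,0]},{"gripper":5,"travel":[0,0,0],"twist":[0,0,0]},{"gripper":5,"travel":[0,0,0],"twist":[0,0,0]}]' 40
python3 - <<'E'
from look import *
wsnap('h2'); a=fith('h2','o',270);plan(a,'A2',0,8)
E
```

```text
time: 17.12
ee_pos: [0.478, -0.1635, 0.0298]
tcp_rot: [179.8, 0.3, 120.0]
wrist_force: [0.3, 0.5, -0.9]
opening: 0.0129
grasp_force: 29.2
time: 18.62
ee_pos: [0.4775, -0.1634, 0.0289]
tcp_rot: [-179.7, 0.2, -150.1]
wrist_force: [0.2, -0.7, 0.1]
opening: 0.0261
grasp_force: 0.0
time: 19.5
ee_pos: [0.477, -0.1631, 0.0983]
tcp_rot: [-179.8, 0.2, -150.0]
wrist_force: [-0.1, 0.7, -1.2]
opening: 0.0126
grasp_force: 39.1
held: off [ 0.55 -0.16] yaw -14.0 iou 0.996
turn -10.8 target [0.5319 0.0647]
at [ 476.7 -163.    97.8] [-1.798e+02  1.000e-01 -1.500e+02] shift [-161.6  169.8   47.5]
twist [-0.003  0.002  0.188] shift after [-127.2  196.8   47.8]
```

```bash
sed -i 's/def fith(f,col,rowmax=283)/def fith(f,col,rowmax=283,zo=.025)/; s/z0=p\[2\]-.025; psi/z0=p[2]-zo; psi/' h.py
python3 -c "
from h import *
fith('h2','o',270,.029);fith('h2','o',280,.029)"
python3 -m crank '[{"gripper":5,"travel":[0,0,0],"twist":[0,0,0.094]},{"gripper":5,"travel":[0,0,0],"twist":[0,0,0.094]},{"gripper":5,"travel":[-25.4,39.4,0],"twist":[0,0,0]},{"gripper":5,"travel":[-25.4,39.4,0],"twist":[0,0,0]},{"gripper":5,"travel":[-25.4,39.4,0],"twist":[0,0,0]},{"gripper":5,"travel":[-25.4,39.4,0],"twist":[0,0,0]},{"gripper":5,"travel":[-25.4,39.4,0],"twist":[0,0,0]},{"gripper":5,"travel":[0,0,30],"twist":[0,0,0]},{"gripper":5,"travel":[0,0,14],"twist":[0,0,0]},{"gripper":5,"travel":[0,0,0],"twist":[0,0,0]},{"gripper":5,"travel":[0,0,0],"twist":[0,0,0]}]'
python3 - <<'E'
from h import *
go(*tr(19,0),.0345,199.2)
E
```

```text
held: off [-0.42 -0.08] yaw -13.9 iou 0.989
held: off [-0.39 -0.16] yaw -13.5 iou 0.932
time: 20.92
ee_pos: [0.5326, 0.064, 0.0552]
tcp_rot: [-179.8, 0.3, -160.8]
wrist_force: [-0.7, 0.8, -0.5]
opening: 0.0126
grasp_force: 39.2
at [532.6  64.   55.2] [-179.8    0.3 -160.8] shift [ 0.5  1.  20.7]
twist [-0.004  0.004 -0.001] shift after [ 0.4  0.9 20.7]
```

```bash
python3 -m crank '[{"gripper":5,"travel":[0,0,14],"twist":[0,0,0]},{"gripper":5,"travel":[0,0,6.7],"twist":[0,0,0]},{"gripper":5,"travel":[0,0,0],"twist":[0,0,0]},{"gripper":5,"travel":[1,-2.6,0],"twist":[0,0,0]},{"gripper":5,"travel":[1,-2.6,0],"twist":[0,0,0]},{"gripper":5,"travel":[0.9,-2.6,0],"twist":[0,0,0]},{"gripper":5,"travel":[0,0,0],"twist":[0,0,0]},{"gripper":5,"travel":[0,0,0],"twist":[0,0,0]}]'
python3 - <<'E'
from h import *
go(.5324,.0557,.0345,199.2)
E
```

```text
time: 21.92
ee_pos: [0.5323, 0.0562, 0.0338]
tcp_rot: [-179.8, 0.2, -160.8]
wrist_force: [-0.5, -0.9, -0.4]
opening: 0.0125
grasp_force: 40.0
at [532.3  56.2  33.8] [-179.8    0.2 -160.8] shift [ 0.1 -0.5 -0.7]
twist [-0.004  0.004  0.   ] shift after [ 0.1 -0.5 -0.7]
```

```bash
python3 -m crank '[{"gripper":30,"travel":[0,0,0],"twist":[0,0,0]},{"gripper":30,"travel":[0,0,0],"twist":[0,0,0]},{"gripper":30,"travel":[0,0,-20],"twist":[0,0,0]},{"gripper":30,"travel":[0,0,-50],"twist":[0,0,0]},{"gripper":30,"travel":[0,0,-50],"twist":[0,0,0]},{"gripper":30,"travel":[0,0,0],"twist":[0,0,0]}]'
python3 - <<'E'
from look import *
wsnap('w6'); im,c=load('w6'); print(fit(im,c,'o',(.5363,.0124),.005),fit(im,c,'o',(.5323,.0562),.005)); find('w6',G); go(.430,-.2855,.1,200)
E
```

```text
time: 22.68
ee_pos: [0.5336, 0.0567, 0.1582]
tcp_rot: [-179.7, 0.6, -160.8]
wrist_force: [-0.2, -0.8, -0.6]
opening: 0.0301
grasp_force: 0.0
(array([0.5355, 0.0142]), np.float64(-18.8), np.float64(0.669)) (array([0.5313, 0.0419]), np.float64(3.4), np.float64(0.652))
w1 [ 0.5882 -0.0027] -26.6 0.56
w2 [ 0.6813 -0.0748] -7.6 0.67
o1 fail attempt to get argmin of an empty sequence
o2 fail attempt to get argmin of an empty sequence
y1 fail attempt to get argmin of an empty sequence
y2 fail attempt to get argmin of an empty sequence
at [532.7  56.6 155.6] [-179.7    0.4 -160.8] shift [ 210.  -289.    55.5]
twist [-0.005  0.007 -0.013] shift after [ 213.5 -286.4   55.6]
```

View pics/w6.png

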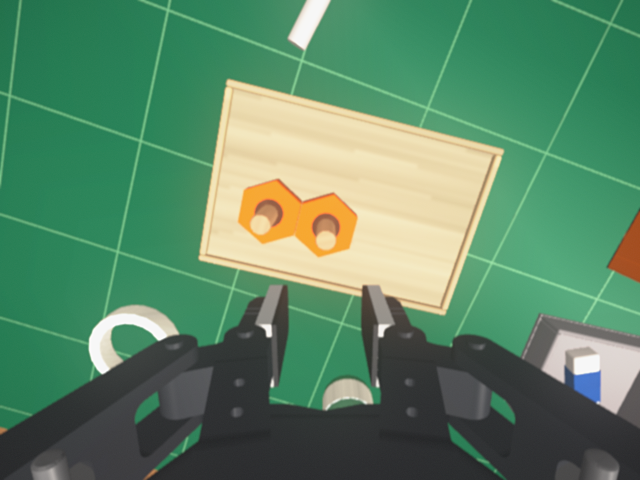

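```bash
python3 -m crank '[{"gripper":30,"travel":[26.3,-41,0],"twist":[0,0,0]},{"gripper":30,"travel":[26.3,-41,0],"twist":[0,0,0]},{"gripper":30,"travel":[26.3,-41,0],"twist":[0,0,0]},{"gripper":30,"travel":[26.3,-41,0],"twist":[0,0,0]},{"gripper":30,"travel":[26.3,-41,0],"twist":[0,0,0]},{"gripper":30,"travel":[26.3,-41,0],"twist":[0,0,0]},{"gripper":30,"travel":[26.3,-41,0],"twist":[0,0,0]},{"gripper":30,"travel":[0,0,0],"twist":[0,0,0]},{"gripper":30,"travel":[0,0,0],"twist":[0,0,0]}]'
python3 - <<'E'
from look import *
wsnap('w7');im,c=load('w7'); r=fit(im,c,'w',G['w2']); print(r); go(*r[0],.025,200)
E
```

```text
time: 23.85
ee_pos: [0.4519, -0.2748, 0.153]
tcp_rot: [-179.9, 0.2, -160.8]
wrist_force: [0.6, 0.5, 0.0]
opening: 0.0301
grasp_force: 0.0
(array([ 0.431 , -0.2818]), np.float64(14.8), np.float64(0.963))
at [ 452.2 -274.4  153.4] [-179.8    0.2 -160.8] shift [ 22.9   0.3 128.3]
twist [-0.003  0.003 -0.013] shift after [ 22.5   0.3 128.4]
```

```bash
python3 -m crank '[{"gripper":30,"travel":[22.5,0.3,40],"twist":[0,0,0]},{"gripper":30,"travel":[0,0,50],"twist":[0,0,0]},{"gripper":30,"travel":[0,0,27],"twist":[0,0,0]},{"gripper":30,"travel":[0,0,11],"twist":[0,0,0]},{"gripper":5,"travel":[0,0,0],"twist":[0,0,0]},{"gripper":5,"travel":[0,0,0],"twist":[0,0,0]},{"gripper":5,"travel":[0,0,0],"twist":[0,0,0]}]' 30
python3 -m crank '[{"gripper":26,"travel":[0,0,0],"twist":[0,0,0]},{"gripper":26,"travel":[0,0,0],"twist":[0,0,0]},{"gripper":26,"travel":[0,0,0],"twist":[0,0,0.1745]},{"gripper":26,"travel":[0,0,0],"twist":[0,0,0.1745]},{"gripper":26,"travel":[0,0,0],"twist":[0,0,0.1745]},{"gripper":26,"travel":[0,0,0],"twist":[0,0,0.1745]},{"gripper":26,"travel":[0,0,0],"twist":[0,0,0.1745]},{"gripper":26,"travel":[0,0,0],"twist":[0,0,0.1745]},{"gripper":26,"travel":[0,0,0],"twist":[0,0,0.1745]},{"gripper":26,"travel":[0,0,0],"twist":[0,0,0.1745]},{"gripper":26,"travel":[0,0,0],"twist":[0,0,0.1745]},{"gripper":26,"travel":[0,0,0],"twist":[0,0,0]}]' 30
python3 -m crank '[{"gripper":5,"travel":[0,0,0],"twist":[0,0,0]},{"gripper":5,"travel":[0,0,0],"twist":[0,0,0]},{"gripper":5,"travel":[0,0,0],"twist":[0,0,0]},{"gripper":5,"travel":[0,0,-30],"twist":[0,0,0]},{"gripper":5,"travel":[0,0,-40],"twist":[0,0,0]},{"gripper":5,"travel":[0,0,0],"twist":[0,0,0]},{"gripper":5,"travel":[0,0,0],"twist":[0,0,0]}]' 40
python3 - <<'E'
from look import *
wsnap('h3'); a=fith('h3','w',270);
A1=np.array([.5363,.0124]);A2=np.array([.5323,.0562]);n=-(np.array([[0,1],[-1,0]])@((A2-A1)/np.linalg.norm(A2-A1)))
print(n)
t=(A1+A2)/2+n*.0381;print('B1',t); plan(a,'B1'); d=bot.get_obs()['tcp_rot'][2]+((35.2-a+30)%60-30);go(*(t+n*.008),.05,d)
E
```

```text
time: 24.78
ee_pos: [0.4323, -0.2829, 0.0273]
tcp_rot: [-179.7, 0.3, -160.8]
wrist_force: [1.2, -0.2, -0.3]
opening: 0.0128
grasp_force: 29.2
time: 26.28
ee_pos: [0.4317, -0.2826, 0.0263]
tcp_rot: [179.8, 0.2, 109.3]
wrist_force: [0.2, -0.5, 0.3]
opening: 0.0263
grasp_force: 0.0
time: 27.15
ee_pos: [0.4312, -0.2823, 0.0956]
tcp_rot: [179.8, 0.2, 109.3]
wrist_force: [0.4, 0.7, -1.2]
opening: 0.0129
grasp_force: 39.1
held: off [-1.35 -0.52] yaw 15.0 iou 0.986
[-0.99585585 -0.09094574]
B1 [0.49635789 0.03083497]
turn 20.2 target [0.4967 0.0314]
at [ 430.9 -282.1   95.1] [179.8   0.2 109.3] shift [274.3 165.4  44.8]
twist [ 0.002  0.003 -0.352] shift after [200.3 250.   45.1]
at [ 430.9 -282.1   95.1] [179.8   0.2 109.3] shift [275.9 157.2  44.8]
twist [ 0.002  0.003 -0.352] shift after [204.5 242.8  45.1]
```

```bash
python3 -m crank '[{"gripper":5,"travel":[0,0,0],"twist":[0,0,-0.176]},{"gripper":5,"travel":[0,0,0],"twist":[0,0,-0.176]},{"gripper":5,"travel":[34.1,40.5,0],"twist":[0,0,0]},{"gripper":5,"travel":[34.1,40.5,0],"twist":[0,0,0]},{"gripper":5,"travel":[34.1,40.5,0],"twist":[0,0,0]},{"gripper":5,"travel":[34.1,40.5,0],"twist":[0,0,0]},{"gripper":5,"travel":[34.1,40.5,0],"twist":[0,0,0]},{"gripper":5,"travel":[34,40.3,0],"twist":[0,0,0]},{"gripper":5,"travel":[0,0,30],"twist":[0,0,0]},{"gripper":5,"travel":[0,0,10],"twist":[0,0,0]},{"gripper":5,"travel":[0,0,0],"twist":[0,0,0]},{"gripper":5,"travel":[0,0,0],"twist":[0,0,0]}]'
python3 - <<'E'
from h import *
go(.4884,.0301,.032,129.5);go(.4967,.0308,.032,129.5)
E
```

```text
time: 28.7
ee_pos: [0.4896, 0.029, 0.0564]
tcp_rot: [179.8, 0.3, 129.3]
wrist_force: [0.2, 0.6, -0.8]
opening: 0.0129
grasp_force: 39.2
at [489.6  29.   56.4] [179.8   0.3 129.3] shift [ 1.7 -0.3 24.4]
twist [ 0.003  0.005 -0.003] shift after [ 1.6 -0.2 24.4]
at [489.6  29.   56.4] [179.8   0.3 129.3] shift [-3.   6.6 24.4]
twist [ 0.003  0.005 -0.003] shift after [-3.2  6.6 24.4]
```

```bash
python3 -m crank '[{"gripper":5,"travel":[1.6,-0.2,16],"twist":[0,0,0]},{"gripper":5,"travel":[0,0,8.4],"twist":[0,0,0]},{"gripper":5,"travel":[0,0,0],"twist":[0,0,0]},{"gripper":5,"travel":[-1.7,2.4,0],"twist":[0,0,0]},{"gripper":5,"travel":[-1.7,2.4,0],"twist":[0,0,0]},{"gripper":5,"travel":[-1.7,2.4,0],"twist":[0,0,0]},{"gripper":5,"travel":[0,0,0],"twist":[0,0,0]},{"gripper":5,"travel":[0,0,0],"twist":[0,0,0]}]'
python3 - <<'E'
from h import *
go(.4971,.0308,.032,129.5)
E
```

```text
time: 29.7
ee_pos: [0.497, 0.0313, 0.0313]
tcp_rot: [179.9, 0.3, 129.4]
wrist_force: [-0.6, 0.5, 0.3]
opening: 0.0129
grasp_force: 40.7
at [497.   31.3  31.3] [179.9   0.3 129.4] shift [-0.5 -0.3 -0.7]
twist [ 0.002  0.005 -0.002] shift after [-0.4 -0.3 -0.7]
```

```bash
python3 -m crank '[{"gripper":30,"travel":[0,0,0],"twist":[0,0,0]},{"gripper":30,"travel":[0,0,0],"twist":[0,0,0]},{"gripper":30,"travel":[0,0,-20],"twist":[0,0,0]},{"gripper":30,"travel":[0,0,-50],"twist":[0,0,0]},{"gripper":30,"travel":[0,0,-50],"twist":[0,0,0]},{"gripper":30,"travel":[0,0,0],"twist":[0,0,0]}]'
python3 - <<'E'
from look import *
wsnap('w8'); im,c=load('w8'); print(fit(im,c,'w',(.497,.0313),.005))
go(.5376,-.2924,.15,129.4)
E
```

```text
time: 30.45
ee_pos: [0.4983, 0.0318, 0.1555]
tcp_rot: [179.6, 0.5, 129.4]
wrist_force: [-0.0, -0.4, -0.8]
opening: 0.0298
grasp_force: 0.0
(array([0.4964, 0.0282]), np.float64(-21.9), np.float64(0.668))
at [497.4  31.7 153. ] [179.7   0.4 129.4] shift [-275.9 -174.7    4.1]
twist [0.005 0.007 0.   ] shift after [-276.  -174.6    3. ]
```

```bash
python3 -m crank '[{"gripper":30,"travel":[-46,-29.1,0],"twist":[0,0,0]},{"gripper":30,"travel":[-46,-29.1,0],"twist":[0,0,0]},{"gripper":30,"travel":[-46,-29.1,0],"twist":[0,0,0]},{"gripper":30,"travel":[-46,-29.1,0],"twist":[0,0,0]},{"gripper":30,"travel":[-46,-29.1,0],"twist":[0,0,0]},{"gripper":30,"travel":[-46,-29.1,0],"twist":[0,0,0]},{"gripper":30,"travel":[0,0,0],"twist":[0,0,0]},{"gripper":30,"travel":[0,0,0],"twist":[0,0,0]}]'
python3 - <<'E'
from look import *
wsnap('w9');im,c=load('w9'); r=fit(im,c,'y',G['y1']); print(r); go(*r[0],.025,129.4); go(.5187,-.2691,.025)
E
```

```text
time: 31.5
ee_pos: [0.5362, -0.2921, 0.1508]
tcp_rot: [179.9, 0.2, 129.4]
wrist_force: [-0.1, 0.8, 0.6]
opening: 0.03
grasp_force: 0.0
(array([ 0.5189, -0.2685]), np.float64(-11.6), np.float64(0.955))
at [ 536.4 -291.6  151.4] [179.9   0.2 129.4] shift [ 29.4   0.9 126.3]
twist [0.002 0.003 0.001] shift after [ 28.9   1.1 126.4]
at [ 536.4 -291.6  151.4] [179.9   0.2 129.4] shift [ 29.    0.4 126.3]
```

View pics/w8.png

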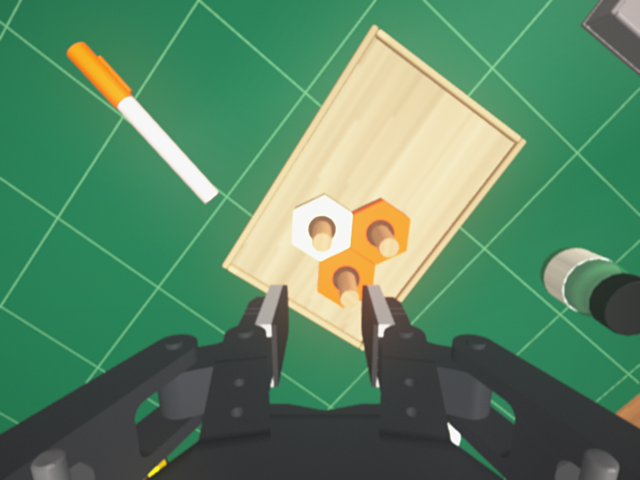

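The view shows three stamps nested tightly: white at (321,229), orange at (381,232) and (346,280). Next is y1.

```bash
python3 -m crank '[{"gripper":30,"travel":[28.9,0.8,40],"twist":[0,0,0]},{"gripper":30,"travel":[0,0,50],"twist":[0,0,0]},{"gripper":30,"travel":[0,0,25],"twist":[0,0,0]},{"gripper":30,"travel":[0,0,11],"twist":[0,0,0]},{"gripper":5,"travel":[0,0,0],"twist":[0,0,0]},{"gripper":5,"travel":[0,0,0],"twist":[0,0,0]},{"gripper":5,"travel":[0,0,0],"twist":[0,0,0]}]' 30
python3 -m crank '[{"gripper":26,"travel":[0,0,0],"twist":[0,0,0]},{"gripper":26,"travel":[0,0,0],"twist":[0,0,0]},{"gripper":26,"travel":[0,0,0],"twist":[0,0,-0.1745]},{"gripper":26,"travel":[0,0,0],"twist":[0,0,-0.1745]},{"gripper":26,"travel":[0,0,0],"twist":[0,0,-0.1745]},{"gripper":26,"travel":[0,0,0],"twist":[0,0,-0.1745]},{"gripper":26,"travel":[0,0,0],"twist":[0,0,-0.1745]},{"gripper":26,"travel":[0,0,0],"twist":[0,0,-0.1745]},{"gripper":26,"travel":[0,0,0],"twist":[0,0,-0.1745]},{"gripper":26,"travel":[0,0,0],"twist":[0,0,-0.1745]},{"gripper":26,"travel":[0,0,0],"twist":[0,0,-0.1745]},{"gripper":26,"travel":[0,0,0],"twist":[0,0,0]}]' 30
python3 -m crank '[{"gripper":5,"travel":[0,0,0],"twist":[0,0,0]},{"gripper":5,"travel":[0,0,0],"twist":[0,0,0]},{"gripper":5,"travel":[0,0,0],"twist":[0,0,0]},{"gripper":5,"travel":[0,0,-30],"twist":[0,0,0]},{"gripper":5,"travel":[0,0,-40],"twist":[0,0,0]},{"gripper":5,"travel":[0,0,0],"twist":[0,0,0]},{"gripper":5,"travel":[0,0,0],"twist":[0,0,0]}]' 40
python3 - <<'E'
from look import *
wsnap('h4'); a=fith('h4','y',270);
D=np.array([-.0906,.9959]);N=np.array([-.9959,-.0906])
B1=np.array([.497,.0313]); t=B1+.044*D; print('B2',t); u=-(.866*D+.5*N)*1; # inward push dir
u=(-.866*D-.5*N); print('push',u,'start',t-.008*u); plan(a,'B2'); d=bot.get_obs()['tcp_rot'][2]+((35.2-a+30)%60-30);go(*(t-.008*u),.05,d)
E
```

```text
time: 32.42
ee_pos: [0.5202, -0.2702, 0.0273]
tcp_rot: [179.8, 0.4, 129.4]
wrist_force: [-0.3, 0.4, -0.6]
opening: 0.013
grasp_force: 29.2
time: 33.92
ee_pos: [0.5197, -0.27, 0.0263]
tcp_rot: [-179.7, 0.1, -140.7]
wrist_force: [-0.2, 0.9, -0.0]
opening: 0.026
grasp_force: 0.0
time: 34.8
ee_pos: [0.5191, -0.2696, 0.0955]
tcp_rot: [-179.8, 0.1, -140.6]
wrist_force: [0.5, -0.2, -1.4]
opening: 0.0126
grasp_force: 39.2
held: off [-0.11  0.08] yaw -9.4 iou 0.981
B2 [0.4930136 0.0751196]
push [ 0.5764096 -0.8171494] start [0.48840232 0.0816568 ]
turn -15.4 target [0.4927 0.0752]
at [ 518.8 -269.5   94.9] [-1.798e+02  1.000e-01 -1.406e+02] shift [-198.5  283.1   44.2]
twist [-0.003  0.002  0.268] shift after [-116.4  325.5   44.9]
at [ 518.8 -269.5   94.9] [-1.798e+02  1.000e-01 -1.406e+02] shift [-199.2  290.9   44.2]
twist [-0.003  0.002  0.268] shift after [-115.1  333.1   44.9]
```

```bash
python3 -m crank '[{"gripper":5,"travel":[0,0,0],"twist":[0,0,0.128]},{"gripper":5,"travel":[0,0,0],"twist":[0,0,0.127]},{"gripper":5,"travel":[-17.1,47.4,0],"twist":[0,0,0]},{"gripper":5,"travel":[-17.1,47.4,0],"twist":[0,0,0]},{"gripper":5,"travel":[-17.1,47.4,0],"twist":[0,0,0]},{"gripper":5,"travel":[-17.1,47.4,0],"twist":[0,0,0]},{"gripper":5,"travel":[-17.1,47.4,0],"twist":[0,0,0]},{"gripper":5,"travel":[-17.1,47.4,0],"twist":[0,0,0]},{"gripper":5,"travel":[-17.1,47.4,0],"twist":[0,0,0]},{"gripper":5,"travel":[0,0,30],"twist":[0,0,0]},{"gripper":5,"travel":[0,0,8],"twist":[0,0,0]},{"gripper":5,"travel":[0,0,0],"twist":[0,0,0]}]'
python3 - <<'E'
from h import *
bot.get_obs()
go(.4884,.0817,.0315,-155.2);go(.4933,.0747,.0315,-155.2)
E
```

```text
time: 36.35
ee_pos: [0.4884, 0.081, 0.0563]
tcp_rot: [-179.8, 0.1, -155.3]
wrist_force: [1.0, -0.1, -0.6]
opening: 0.0127
grasp_force: 39.4
at [488.4  81.   56.3] [-1.798e+02  1.000e-01 -1.553e+02] shift [-0.2  0.7 24.8]
twist [-0.004  0.001 -0.001] shift after [-0.3  0.6 24.8]
at [488.4  81.   56.3] [-1.798e+02  1.000e-01 -1.553e+02] shift [-1.8 -7.7 24.9]
twist [-0.004  0.001 -0.001] shift after [-1.8 -7.8 24.8]
```

```bash
python3 -m crank '[{"gripper":5,"travel":[0,0,16],"twist":[0,0,0]},{"gripper":5,"travel":[0,0,8.8],"twist":[0,0,0]},{"gripper":5,"travel":[0,0,0],"twist":[0,0,0]},{"gripper":5,"travel":[-0.6,-2.6,0],"twist":[0,0,0]},{"gripper":5,"travel":[-0.6,-2.6,0],"twist":[0,0,0]},{"gripper":5,"travel":[-0.6,-2.6,0],"twist":[0,0,0]},{"gripper":5,"travel":[0,0,0],"twist":[0,0,0]},{"gripper":5,"travel":[0,0,0],"twist":[0,0,0]}]'
python3 - <<'E'
from h import *
go(.4933,.0747,.0315,-155.2)
E
```

```text
time: 37.35
ee_pos: [0.4941, 0.0751, 0.0324]
tcp_rot: [-179.8, 0.2, -155.2]
wrist_force: [-0.1, -0.1, -1.8]
opening: 0.0127
grasp_force: 40.1
at [494.1  75.1  32.4] [-179.8    0.2 -155.2] shift [ 1.  -0.   0.9]
twist [-0.004  0.003 -0.   ] shift after [ 1.  -0.   0.9]
```

```bash
python3 -m crank '[{"gripper":5,"travel":[0,0,0.9],"twist":[0,0,0]},{"gripper":30,"travel":[0,0,0],"twist":[0,0,0]},{"gripper":30,"travel":[0,0,0],"twist":[0,0,0]},{"gripper":30,"travel":[0,0,-20],"twist":[0,0,0]},{"gripper":30,"travel":[0,0,-50],"twist":[0,0,0]},{"gripper":30,"travel":[0,0,-50],"twist":[0,0,0]},{"gripper":30,"travel":[0,0,0],"twist":[0,0,0]}]'
python3 - <<'E'
from look import *
wsnap('w10'); go(.5573,-.3692,.15,-155.2)
E
```

```text
time: 38.22
ee_pos: [0.4954, 0.0758, 0.1557]
tcp_rot: [-179.6, 0.6, -155.2]
wrist_force: [-0.7, 0.1, -0.8]
opening: 0.0302
grasp_force: 0.0
at [494.5  75.6 153.2] [-179.7    0.4 -155.2] shift [ 129.5 -430.2    4.6]
twist [-0.005  0.007 -0.   ] shift after [ 129.6 -430.2    3.2]
```

View pics/w10.png

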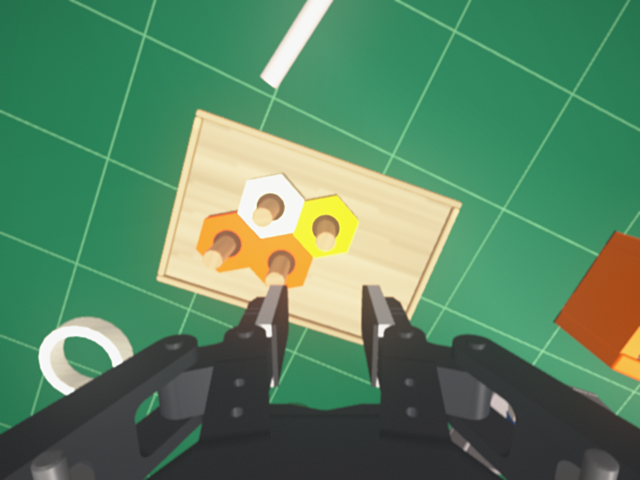

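Four stamps are nested: white (270,208), yellow (326,228), orange (225,244) and (281,264). On to y2.

```bash
python3 -m crank '[{"gripper":30,"travel":[14.4,-47.8,0],"twist":[0,0,0]},{"gripper":30,"travel":[14.4,-47.8,0],"twist":[0,0,0]},{"gripper":30,"travel":[14.4,-47.8,0],"twist":[0,0,0]},{"gripper":30,"travel":[14.4,-47.8,0],"twist":[0,0,0]},{"gripper":30,"travel":[14.4,-47.8,0],"twist":[0,0,0]},{"gripper":30,"travel":[14.4,-47.8,0],"twist":[0,0,0]},{"gripper":30,"travel":[14.4,-47.8,0],"twist":[0,0,0]},{"gripper":30,"travel":[14.4,-47.8,0],"twist":[0,0,0]},{"gripper":30,"travel":[14.4,-47.8,0],"twist":[0,0,0]},{"gripper":30,"travel":[0,0,0],"twist":[0,0,0]},{"gripper":30,"travel":[0,0,0],"twist":[0,0,0]}]'
python3 - <<'E'
from look import *
wsnap('w11');im,c=load('w11'); r=fit(im,c,'y',G['y2']); print(r); go(*r[0],.025,-155.2); go(.5301,-.3819,.025); print(bot.get_obs()['q'])
E
```

```text
time: 39.65
ee_pos: [0.5557, -0.369, 0.1513]
tcp_rot: [-179.9, 0.1, -155.2]
wrist_force: [0.5, 0.2, 0.6]
opening: 0.03
grasp_force: 0.0
(array([ 0.5303, -0.3803]), np.float64(0.0), np.float64(0.96))
at [ 555.9 -368.6  152. ] [-179.8    0.2 -155.2] shift [ 28.5   0.5 126.9]
twist [-0.003  0.003  0.   ] shift after [2.82e+01 1.00e-01 1.27e+02]
at [ 555.9 -368.6  152. ] [-179.8    0.2 -155.2] shift [ 29.4  -0.9 126.9]
[-3.35622172e+01  2.03443132e+01  1.93811747e+01  8.88211061e+01
  4.47553034e-02 -5.83720022e+01]
```

```bash
python3 -m crank '[{"gripper":30,"travel":[28.5,0,40],"twist":[0,0,0]},{"gripper":30,"travel":[0,0,50],"twist":[0,0,0]},{"gripper":30,"travel":[0,0,26],"twist":[0,0,0]},{"gripper":30,"travel":[0,0,11],"twist":[0,0,0]},{"gripper":5,"travel":[0,0,0],"twist":[0,0,0]},{"gripper":5,"travel":[0,0,0],"twist":[0,0,0]},{"gripper":5,"travel":[0,0,0],"twist":[0,0,0]}]' 30
python3 -m crank '[{"gripper":26,"travel":[0,0,0],"twist":[0,0,0]},{"gripper":26,"travel":[0,0,0],"twist":[0,0,0]},{"gripper":26,"travel":[0,0,0],"twist":[0,0,0.1745]},{"gripper":26,"travel":[0,0,0],"twist":[0,0,0.1745]},{"gripper":26,"travel":[0,0,0],"twist":[0,0,0.1745]},{"gripper":26,"travel":[0,0,0],"twist":[0,0,0.1745]},{"gripper":26,"travel":[0,0,0],"twist":[0,0,0.1745]},{"gripper":26,"travel":[0,0,0],"twist":[0,0,0.1745]},{"gripper":26,"travel":[0,0,0],"twist":[0,0,0.1745]},{"gripper":26,"travel":[0,0,0],"twist":[0,0,0.1745]},{"gripper":26,"travel":[0,0,0],"twist":[0,0,0.1745]},{"gripper":26,"travel":[0,0,0],"twist":[0,0,0]}]' 30
python3 -m crank '[{"gripper":5,"travel":[0,0,0],"twist":[0,0,0]},{"gripper":5,"travel":[0,0,0],"twist":[0,0,0]},{"gripper":5,"travel":[0,0,0],"twist":[0,0,0]},{"gripper":5,"travel":[0,0,-30],"twist":[0,0,0]},{"gripper":5,"travel":[0,0,-40],"twist":[0,0,0]},{"gripper":5,"travel":[0,0,0],"twist":[0,0,0]},{"gripper":5,"travel":[0,0,0],"twist":[0,0,0]}]' 40
python3 - <<'E'
from look import *
wsnap('h5'); a=fith('h5','y',270); fith('h5','y',278)
D=np.array([-.0906,.9959]);N=np.array([-.9959,-.0906])
B2=np.array([.4941,.0751]); t=B2+.022*D-.0381*N; u=(-.866*D+.5*N); print('A3',t,'push',u,'start',t-.008*u); d=bot.get_obs()['tcp_rot'][2]+((35.2-a+30)%60-30);go(*(t-.008*u),.05,d)
E
```

```text
time: 40.58
ee_pos: [0.5316, -0.382, 0.0271]
tcp_rot: [-179.7, 0.2, -155.2]
wrist_force: [0.2, -0.1, -0.1]
opening: 0.0132
grasp_force: 29.2
time: 42.08
ee_pos: [0.531, -0.3818, 0.0259]
tcp_rot: [179.8, 0.3, 114.9]
wrist_force: [-0.5, -0.2, 0.3]
opening: 0.026
grasp_force: 0.0
time: 42.95
ee_pos: [0.5304, -0.3814, 0.0951]
tcp_rot: [179.8, 0.2, 114.8]
wrist_force: [-0.0, -0.1, -1.7]
opening: 0.0128
grasp_force: 39.0
held: off [-1.75 -0.45] yaw 1.1 iou 0.978
held: off [-1.73 -0.5 ] yaw 1.1 iou 0.959
A3 [0.53005059 0.10046166] push [-0.4194904 -0.9077494] start [0.53340651 0.10772366]
at [ 530.2 -381.2   94.5] [179.9   0.2 114.8] shift [442.5 208.1  43.8]
twist [0.003 0.002 0.452] shift after [488.9  -6.   44.5]
```

```bash
python3 -m crank '[{"gripper":5,"travel":[0,0,-12],"twist":[0,0,0.151]},{"gripper":5,"travel":[0,0,-12],"twist":[0,0,0.151]},{"gripper":5,"travel":[0,0,0],"twist":[0,0,0.15]},{"gripper":5,"travel":[48.9,-0.6,0],"twist":[0,0,0]},{"gripper":5,"travel":[48.9,-0.6,0],"twist":[0,0,0]},{"gripper":5,"travel":[48.9,-0.6,0],"twist":[0,0,0]},{"gripper":5,"travel":[48.9,-0.6,0],"twist":[0,0,0]},{"gripper":5,"travel":[48.9,-0.6,0],"twist":[0,0,0]},{"gripper":5,"travel":[48.9,-0.6,0],"twist":[0,0,0]},{"gripper":5,"travel":[48.9,-0.6,0],"twist":[0,0,0]},{"gripper":5,"travel":[48.9,-0.6,0],"twist":[0,0,0]},{"gripper":5,"travel":[48.9,-0.6,0],"twist":[0,0,0]}]'
python3 -m crank '[{"gripper":5,"travel":[48.9,-0.6,0],"twist":[0,0,0]},{"gripper":5,"travel":[0,0,30],"twist":[0,0,0]},{"gripper":5,"travel":[0,0,32],"twist":[0,0,0]},{"gripper":5,"travel":[0,0,0],"twist":[0,0,0]},{"gripper":5,"travel":[0,0,0],"twist":[0,0,0]}]'
python3 - <<'E'
from h import *
go(.5334,.1077,.0312,89);go(.5299,.1000,.0312,89)
E
```

```text
time: 44.5
ee_pos: [0.5327, 0.0602, 0.1174]
tcp_rot: [179.8, 0.1, 88.9]
wrist_force: [0.2, 0.1, -0.2]
opening: 0.0124
grasp_force: 39.1
time: 45.12
ee_pos: [0.5343, 0.1073, 0.0572]
tcp_rot: [179.7, 0.1, 88.9]
wrist_force: [0.5, 0.2, -0.4]
opening: 0.0126
grasp_force: 39.1
at [534.3 107.3  57.2] [1.797e+02 1.000e-01 8.890e+01] shift [ 0.4 -1.  26. ]
twist [ 0.005  0.002 -0.002] shift after [ 0.4 -0.9 26. ]
at [534.3 107.3  57.2] [1.797e+02 1.000e-01 8.890e+01] shift [-7.3 -4.4 26. ]
twist [ 0.005  0.002 -0.002] shift after [-7.4 -4.2 26. ]
```

```bash
python3 -m crank '[{"gripper":5,"travel":[0,0,17],"twist":[0,0,0]},{"gripper":5,"travel":[0,0,9],"twist":[0,0,0]},{"gripper":5,"travel":[0,0,0],"twist":[0,0,0]},{"gripper":5,"travel":[-2.5,-1.4,0],"twist":[0,0,0]},{"gripper":5,"travel":[-2.5,-1.4,0],"twist":[0,0,0]},{"gripper":5,"travel":[-2.5,-1.4,0],"twist":[0,0,0]},{"gripper":5,"travel":[0,0,0],"twist":[0,0,0]},{"gripper":5,"travel":[0,0,0],"twist":[0,0,0]}]'
python3 - <<'E'
from h import *
go(.5299,.1000,.0310,89)
E
```

```text
time: 46.12
ee_pos: [0.5299, 0.0999, 0.0306]
tcp_rot: [179.7, 0.1, 88.9]
wrist_force: [-0.4, -0.4, -1.1]
opening: 0.0126
grasp_force: 40.4
at [529.9  99.9  30.6] [1.797e+02 1.000e-01 8.890e+01] shift [ 0.1 -0.  -0.4]
twist [ 0.005  0.002 -0.002] shift after [ 0.1 -0.  -0.4]
```

```bash
python3 -m crank '[{"gripper":30,"travel":[0,0,0],"twist":[0,0,0]},{"gripper":30,"travel":[0,0,0],"twist":[0,0,0]},{"gripper":30,"travel":[0,0,-20],"twist":[0,0,0]},{"gripper":30,"travel":[0,0,-50],"twist":[0,0,0]},{"gripper":30,"travel":[0,0,-50],"twist":[0,0,0]},{"gripper":30,"travel":[-50,12,0],"twist":[0,0,0]},{"gripper":30,"travel":[-55,17,0],"twist":[0,0,0]},{"gripper":30,"travel":[-55,17,0],"twist":[0,0,0]},{"gripper":30,"travel":[-55,17,0],"twist":[0,0,0]},{"gripper":30,"travel":[-55,17,0],"twist":[0,0,0]},{"gripper":30,"travel":[0,0,0],"twist":[0,0,0]}]'
python3 - <<'E'
from h import *
go(.6433,-.2800,.15,89)
E
```

```text
time: 47.5
ee_pos: [0.6044, -0.1748, 0.1507]
tcp_rot: [179.8, 0.2, 88.7]
wrist_force: [0.0, -0.8, 0.1]
opening: 0.0302
grasp_force: 0.0
at [ 604.4 -174.8  150.7] [179.8   0.2  88.7] shift [-104.3   41.3    1.1]
twist [ 0.004  0.003 -0.006] shift after [-104.5   40.7    0.7]
```

```bash
python3 -m crank '[{"gripper":30,"travel":[-52,20.5,0],"twist":[0,0,0]},{"gripper":30,"travel":[-52,20.5,0],"twist":[0,0,0]},{"gripper":30,"travel":[0,0,0],"twist":[0,0,0]},{"gripper":30,"travel":[0,0,0],"twist":[0,0,0]}]'
python3 - <<'E'
from look import *
wsnap('w12');im,c=load('w12'); r=fit(im,c,'w',G['w1']); print(r); go(*r[0],.025,89); go(.6433,-.2616,.025);print(bot.get_obs()['q'])
E
```

```text
time: 48.0
ee_pos: [0.6431, -0.2752, 0.1519]
tcp_rot: [179.8, 0.1, 88.9]
wrist_force: [-0.5, 0.4, 0.1]
opening: 0.0303
grasp_force: 0.0
(array([ 0.6424, -0.2608]), np.float64(20.3), np.float64(0.937))
at [ 643.1 -274.7  152.3] [1.797e+02 1.000e-01 8.900e+01] shift [ 14.2  -1.6 127.3]
twist [ 0.005  0.002 -0.001] shift after [ 13.9  -1.  127.3]
at [ 643.1 -274.7  152.3] [1.797e+02 1.000e-01 8.900e+01] shift [ 13.4  -0.7 127.3]
[-2.31299706e+01  2.51759450e+01  2.57664233e+01  9.02899083e+01
 -5.35288052e-03  6.79097690e+01]
```

```bash
python3 -m crank '[{"gripper":30,"travel":[13.8,-0.9,40],"twist":[0,0,0]},{"gripper":30,"travel":[0,0,50],"twist":[0,0,0]},{"gripper":30,"travel":[0,0,26],"twist":[0,0,0]},{"gripper":30,"travel":[0,0,11],"twist":[0,0,0]},{"gripper":5,"travel":[0,0,0],"twist":[0,0,0]},{"gripper":5,"travel":[0,0,0],"twist":[0,0,0]},{"gripper":5,"travel":[0,0,0],"twist":[0,0,0]}]' 30
python3 -m crank '[{"gripper":26,"travel":[0,0,0],"twist":[0,0,0]},{"gripper":26,"travel":[0,0,0],"twist":[0,0,0]},{"gripper":26,"travel":[0,0,0],"twist":[0,0,-0.1745]},{"gripper":26,"travel":[0,0,0],"twist":[0,0,-0.1745]},{"gripper":26,"travel":[0,0,0],"twist":[0,0,-0.1745]},{"gripper":26,"travel":[0,0,0],"twist":[0,0,-0.1745]},{"gripper":26,"travel":[0,0,0],"twist":[0,0,-0.1745]},{"gripper":26,"travel":[0,0,0],"twist":[0,0,-0.1745]},{"gripper":26,"travel":[0,0,0],"twist":[0,0,-0.1745]},{"gripper":26,"travel":[0,0,0],"twist":[0,0,-0.1745]},{"gripper":26,"travel":[0,0,0],"twist":[0,0,-0.1745]},{"gripper":26,"travel":[0,0,0],"twist":[0,0,0]}]' 30
python3 -m crank '[{"gripper":5,"travel":[0,0,0],"twist":[0,0,0]},{"gripper":5,"travel":[0,0,0],"twist":[0,0,0]},{"gripper":5,"travel":[0,0,0],"twist":[0,0,0]},{"gripper":5,"travel":[0,0,-40],"twist":[0,0,0]},{"gripper":5,"travel":[0,0,-50],"twist":[0,0,0]},{"gripper":5,"travel":[0,0,0],"twist":[0,0,0]},{"gripper":5,"travel":[0,0,0],"twist":[0,0,0]}]' 40
python3 - <<'E'
from look import *
wsnap('h6'); a=fith('h6','w',270); fith('h6','w',278)
D=np.array([-.0906,.9959]);N=np.array([-.9959,-.0906])
B2=np.array([.4941,.0751]);A3=np.array([.5299,.0999]); t=(B2+.044*D+A3+.022*D+.0381*N)/2; u=(-.866*D-.5*N); print('B3',t,'push',u,'start',t-.008*u); d=bot.get_obs()['tcp_rot'][2]+((35.2-a+30)%60-30);go(*(t-.008*u),.05,d)
E
```

```text
time: 48.92
ee_pos: [0.6437, -0.2627, 0.0265]
tcp_rot: [179.6, 0.2, 88.9]
wrist_force: [0.1, 0.4, -0.8]
opening: 0.0129
grasp_force: 29.2
time: 50.42
ee_pos: [0.6432, -0.2626, 0.0251]
tcp_rot: [-179.9, 0.3, 178.8]
wrist_force: [0.7, 0.3, 0.2]
opening: 0.0258
grasp_force: 0.0
time: 51.3
ee_pos: [0.6426, -0.2623, 0.1144]
tcp_rot: [-179.9, 0.2, 178.9]
wrist_force: [0.1, 0.1, -1.1]
opening: 0.0127
grasp_force: 39.0
held: off [-1.13 -0.29] yaw 22.9 iou 0.977
held: off [-1.12 -0.31] yaw 22.8 iou 0.966
B3 [0.4900383  0.11863877] push [ 0.5764096 -0.8171494] start [0.48542703 0.12517597]
at [ 642.2 -262.1  113.5] [-179.9    0.2  178.9] shift [164.6 384.2  62.4]
twist [-0.002  0.003 -0.215] shift after [ 78.8 410.3  63.5]
```

```bash
python3 -m crank '[{"gripper":5,"travel":[0,0,0],"twist":[0,0,-0.108]},{"gripper":5,"travel":[0,0,0],"twist":[0,0,-0.107]},{"gripper":5,"travel":[9.9,51.3,0],"twist":[0,0,0]},{"gripper":5,"travel":[9.9,51.3,0],"twist":[0,0,0]},{"gripper":5,"travel":[9.9,51.3,0],"twist":[0,0,0]},{"gripper":5,"travel":[9.9,51.3,0],"twist":[0,0,0]},{"gripper":5,"travel":[9.9,51.3,0],"twist":[0,0,0]},{"gripper":5,"travel":[9.9,51.3,0],"twist":[0,0,0]},{"gripper":5,"travel":[9.9,51.3,0],"twist":[0,0,0]},{"gripper":5,"travel":[9.9,51.3,0],"twist":[0,0,0]},{"gripper":5,"travel":[0,0,30],"twist":[0,0,0]},{"gripper":5,"travel":[0,0,28],"twist":[0,0,0]}]'
python3 -m crank '[{"gripper":5,"travel":[0,0,0],"twist":[0,0,0]},{"gripper":5,"travel":[0,0,0],"twist":[0,0,0]}]'
python3 - <<'E'
from h import *
go(.4854,.1252,.0306,191.2);go(.4902,.1184,.0306,191.2)
E
```

```text
time: 52.85
ee_pos: [0.4844, 0.1254, 0.0532]
tcp_rot: [-179.8, 0.1, -168.7]
wrist_force: [0.1, 0.2, -0.9]
opening: 0.0126
grasp_force: 39.3
time: 53.1
ee_pos: [0.4855, 0.1246, 0.0556]
tcp_rot: [-179.8, 0.2, -168.8]
wrist_force: [-0.1, -0.2, -0.5]
opening: 0.0132
grasp_force: 39.3
at [485.5 124.6  55.6] [-179.8    0.2 -168.8] shift [ 0.1  0.7 25. ]
twist [-0.003  0.004 -0.   ] shift after [ 0.   0.6 25. ]
at [485.5 124.6  55.6] [-179.8    0.2 -168.8] shift [-3.3 -6.9 25.1]
twist [-0.003  0.004 -0.   ] shift after [-3.4 -7.  25. ]
```

```bash
python3 -m crank '[{"gripper":5,"travel":[0,0,16],"twist":[0,0,0]},{"gripper":5,"travel":[0,0,9],"twist":[0,0,0]},{"gripper":5,"travel":[0,0,0],"twist":[0,0,0]},{"gripper":5,"travel":[-1.2,-2.4,0],"twist":[0,0,0]},{"gripper":5,"travel":[-1.2,-2.4,0],"twist":[0,0,0]},{"gripper":5,"travel":[-1.1,-2.4,0],"twist":[0,0,0]},{"gripper":5,"travel":[0,0,0],"twist":[0,0,0]},{"gripper":5,"travel":[0,0,0],"twist":[0,0,0]}]'
python3 -m crank '[{"gripper":30,"travel":[0,0,0],"twist":[0,0,0]},{"gripper":30,"travel":[0,0,0],"twist":[0,0,0]},{"gripper":30,"travel":[0,0,-20],"twist":[0,0,0]},{"gripper":30,"travel":[0,0,-50],"twist":[0,0,0]},{"gripper":20,"travel":[0,0,-60],"twist":[0,0,0]},{"gripper":5,"travel":[-50,0,0],"twist":[0,0,0]},{"gripper":5,"travel":[-50,0,0],"twist":[0,0,0]},{"gripper":5,"travel":[0,0,0],"twist":[0,0,0]},{"gripper":5,"travel":[0,0,0],"twist":[0,0,0]}]'
python3 - <<'E'
from h import *
wsnap('w13'); im,c=load('w13');print(bot.get_obs()['q'],bot.get_obs()['ee_pos'])
u,v=w2p('',[.513,.063,.02],c).astype(int);print(u,v)
x0=max(u-130,0);y0=max(v-95,0);cv2.imwrite('pics/c13.png',cv2.resize(im[y0:y0+190,x0:x0+260],None,fx=3,fy=3,interpolation=cv2.INTER_CUBIC)); print(x0,y0)
E
```

```text
time: 54.1
ee_pos: [0.4905, 0.1182, 0.0304]
tcp_rot: [-179.8, 0.2, -168.8]
wrist_force: [0.7, 0.6, -0.6]
opening: 0.0128
grasp_force: 40.1
time: 55.22
ee_pos: [0.5876, 0.138, 0.1604]
tcp_rot: [-179.8, 0.2, -168.8]
wrist_force: [0.7, 0.2, -1.3]
opening: 0.0049
grasp_force: 0.0
[13.31215063 11.24620123  9.28047676 87.81117622 -0.20213192  2.10494265] [0.58735466 0.13794308 0.16102143]
243 110
113 15
```

View pics/c13.png

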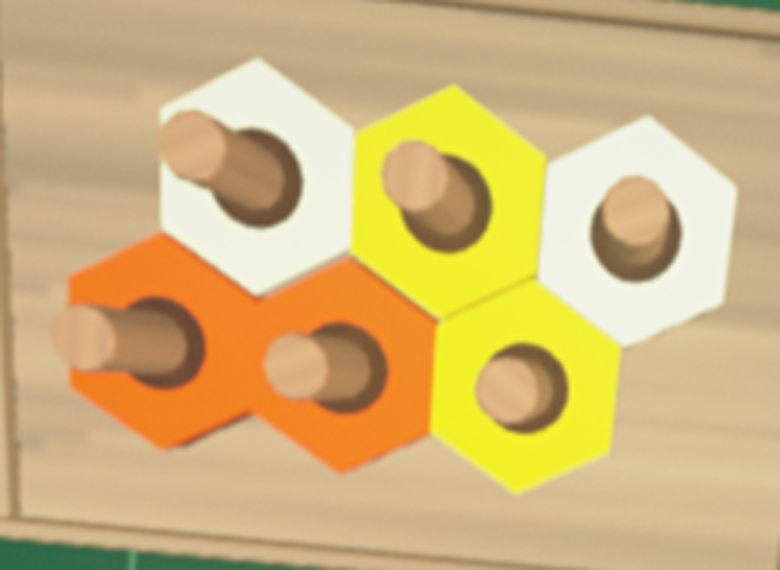

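All six are packed tight with flat faces touching. Next is the counter, target figure 6.

```bash
python3 -m crank '[{"gripper":5,"travel":[0,0,-30],"twist":[0,0,0.108]},{"gripper":5,"travel":[26,47.5,0],"twist":[0,0,0]},{"gripper":5,"travel":[22,48,0],"twist":[0,0,0]},{"gripper":5,"travel":[22,48,0],"twist":[0,0,0]},{"gripper":5,"travel":[18,40,0],"twist":[0,0,0]},{"gripper":24,"travel":[0,0,0],"twist":[0,0,0]},{"gripper":24,"travel":[0,0,0],"twist":[0,0,0]}]' 25
python3 - <<'E'
from h import *
wsnap('w14'); im,c=load('w14');print(bot.get_obs()['tcp_rot'],bot.get_obs()['ee_pos'])
u,v=w2p('',[.442,.328,.07],c).astype(int);print(u,v)
x0=max(u-130,0);y0=max(v-97,0);cv2.imwrite('pics/c14.png',cv2.resize(im[y0:y0+195,x0:x0+260],None,fx=3,fy=3,interpolation=cv2.INTER_CUBIC)); print(x0,y0)
E
```

```text
time: 56.15
ee_pos: [0.4837, 0.3128, 0.1907]
tcp_rot: [-179.9, 0.3, -175.0]
wrist_force: [0.3, 0.0, -0.6]
opening: 0.0244
grasp_force: 0.0
[-179.84939996    0.31826253 -175.0088793 ] [0.48411972 0.31244444 0.19052737]
352 179
222 82
```

View pics/c14.png

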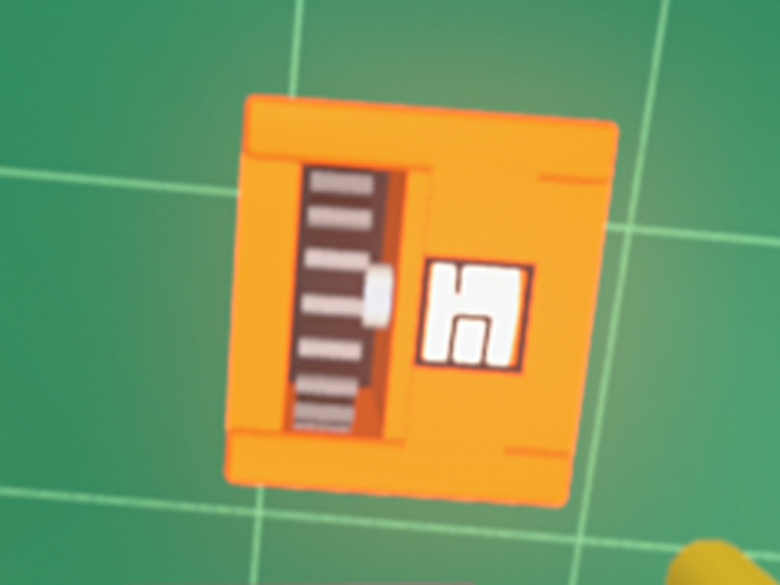

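```bash
python3 - <<'E'
from h import *
im,c=load('w14'); f=lambda u,v,z:p2w('',((u+1)/3-.5+222,(v+1)/3-.5+82),z,c)
P=np.array([f(*p,.07) for p in[(245,97),(618,123),(567,505),(228,480)]]);m=P.mean(0);print(P,m,[np.linalg.norm(P[i]-P[i-1]) for i in range(4)])
v=P[2]+P[3]-P[0]-P[1]; a=np.arctan2(v[1],v[0]);print('yaw',np.degrees(a))
R=np.array([[np.cos(a),-np.sin(a)],[np.sin(a),np.cos(a)]])
w=m+R@[0,-.019];print('wheel',w,'window',m+R@[0,.014], f(475,315,.07))
q=np.array([(w2p('',[*w,.08],c)[0]-222)*3,(w2p('',[*w,.08],c)[1]-82)*3]);print('wheel top in crop',q)
go(*w,.1,np.degrees(a)+180)
E
```

```text
[[0.40187056 0.29082056]
 [0.39999328 0.37444169]
 [0.48938341 0.37636148]
 [0.49045172 0.29322894]] [0.44542474 0.33371317] [np.float64(0.08861388569645204), np.float64(0.08364220216192425), np.float64(0.0894107473139661), np.float64(0.08313939570575862)]
yaw 1.3931290633201785
wheel [0.44588668 0.31471878] window [0.44508437 0.34770903] [0.44536562 0.34801882]
wheel top in crop [333.50287446 309.007537  ]
at [484.1 312.4 190.5] [-179.8    0.3 -175. ] shift [38.4  5.8 90.3]
twist [-0.002  0.006  0.063] shift after [38.2  3.2 90.5]
```

```bash
python3 -m crank '[{"gripper":24,"travel":[0,0,0],"twist":[0,0.006,0.063]},{"gripper":24,"travel":[25,1.6,30],"twist":[0,0,0]},{"gripper":24,"travel":[24,1.6,40],"twist":[0,0,0]},{"gripper":24,"travel":[0,0,20],"twist":[0,0,0]},{"gripper":24,"travel":[0,0,0],"twist":[0,0,0]},{"gripper":24,"travel":[0,0,0],"twist":[0,0,0]}]' 25
python3 - <<'E'
from h import *
go(.4459-.011,.3147,.074,181.4)
E
```

```text
time: 56.95
ee_pos: [0.4359, 0.3146, 0.1012]
tcp_rot: [-179.9, 0.0, -178.7]
wrist_force: [-0.1, 0.5, 1.2]
opening: 0.0238
grasp_force: 0.0
at [435.9 314.6 101.2] [-179.9    0.  -178.7] shift [ 1.   0.1 27.2]
twist [-0.002  0.    -0.001] shift after [ 1.   0.1 27.2]
```

```bash
python3 -m crank '[{"gripper":24,"travel":[0,0,15],"twist":[0,0,0]},{"gripper":24,"travel":[0,0,8],"twist":[0,0,0]},{"gripper":24,"travel":[0,0,4],"twist":[0,0,0]},{"gripper":24,"travel":[0,0,0],"twist":[0,0,0]},{"gripper":8,"travel":[0,0,0],"twist":[0,0,0]},{"gripper":8,"travel":[0,0,0],"twist":[0,0,0]},{"gripper":8,"travel":[0,0,0],"twist":[0,0,0]}]' 20
python3 - <<'E'
from h import *
print(bot.get_obs()['wrist_force'],bot.get_obs()['grasp_force'])
E
```

```text
time: 57.82
ee_pos: [0.435, 0.3146, 0.0731]
tcp_rot: [-179.8, -0.1, -178.6]
wrist_force: [-0.4, -4.3, 2.4]
opening: 0.0129
grasp_force: 21.1
[-0.3537474  -4.32272908  2.43281173] 21.106093562120805
```

```bash
python3 -m crank '[{"gripper":8,"travel":[-5.5,0,-1],"twist":[0,0,0]},{"gripper":8,"travel":[-5.5,0,-0.5],"twist":[0,0,0]},{"gripper":8,"travel":[-5.5,0,0.5],"twist":[0,0,0]},{"gripper":8,"travel":[-5.5,0,1],"twist":[0,0,0]},{"gripper":8,"travel":[0,0,0],"twist":[0,0,0]},{"gripper":8,"travel":[0,0,0],"twist":[0,0,0]}]'
python3 -m crank '[{"gripper":24,"travel":[0,0,0],"twist":[0,0,0]},{"gripper":24,"travel":[0,0,0],"twist":[0,0,0]},{"gripper":24,"travel":[0,0,-60],"twist":[0,0,0]},{"gripper":24,"travel":[-40,0,-50],"twist":[0,0,0]},{"gripper":24,"travel":[0,0,0],"twist":[0,0,0]},{"gripper":24,"travel":[0,0,0],"twist":[0,0,0]}]'
cat >> h.py <<'E'
def win(f):
    """rectified window, figure upright, 8 px/mm, 60x34 mm region of top (wheel right... ), saved as f_win"""
    im,c=load(f); a=np.radians(1.4); m=np.array([.4454,.3337]); X=np.array([np.cos(a),np.sin(a)]);Y=np.array([-np.sin(a),np.cos(a)])
    s=[m+X*dx+Y*dy for dx,dy in[(.02,.032),(.02,-.034),(-.02,-.034),(-.02,.032)]]
    src=np.float32([w2p('',[*p,.069],c) for p in s]); H=cv2.getPerspectiveTransform(src,np.float32([[0,0],[660,0],[660,400],[0,400]]))
    cv2.imwrite('pics/'+f+'_win.png',cv2.warpPerspective(im,H,(660,400),flags=cv2.INTER_CUBIC))
E
python3 - <<'E'
from h import *
wsnap('w15'); win('w14'); win('w15'); print(bot.get_obs()['ee_pos'])
a=cv2.imread('pics/w14_win.png');b=cv2.imread('pics/w15_win.png');cv2.imwrite('pics/cmp.png',cv2.resize(np.vstack([a,b]),(495,600)))
E
```

```text
time: 58.58
ee_pos: [0.4567, 0.3151, 0.0729]
tcp_rot: [-179.8, -0.1, -178.6]
wrist_force: [-2.1, -5.2, 2.4]
opening: 0.0131
grasp_force: 22.4
time: 59.32
ee_pos: [0.496, 0.3167, 0.1809]
tcp_rot: [-179.8, -0.1, -178.6]
wrist_force: [-0.3, -0.4, -0.5]
opening: 0.0234
grasp_force: 0.0
[0.4953728  0.31653558 0.18024062]
```

View pics/cmp.png

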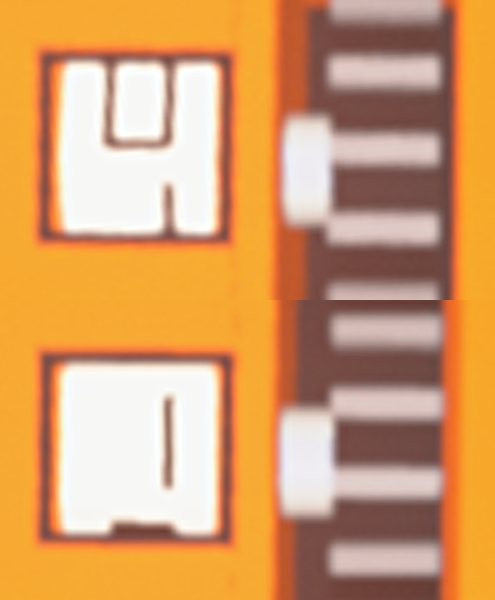

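```bash
cat >> h.py <<'E'
def asc(f):
    win(f); w=cv2.imread('pics/'+f+'_win.png',0)[60:330,40:320]; w=cv2.resize(w,(47,34),interpolation=cv2.INTER_AREA)
    print('\n'.join(f'{60+270*(i+.5)/34-200:5.0f} '+''.join('#' if v<150 else '+' if v<190 else '.' for v in r) for i,r in enumerate(w)))
E
python3 - <<'E'
from h import *
asc('w15'); go(.4319,.3142,.0725,181.4)
E
```

```text
-136 +++++++++++++++++++++++++++++++++++++++++++++++
 -128 ++###########################################++
 -120 ++############################################+
 -112 ++#####+.................................+####+
 -104 ++####+...................................+###+
  -96 ++###+....................................+###+
  -88 ++###+....................................+###+
  -80 ++###+....................................+###+
  -72 ++###+....................................+###+
  -65 ++###+........................++..........+###+
  -57 ++###+........................#+..........+###+
  -49 ++###+........................#+..........+###+
  -41 ++###+........................#+..........+###+
  -33 ++###+........................#+..........+###+
  -25 ++###+........................++..........+###+
  -17 ++###+........................++..........+###+
   -9 ++###+........................++..........+###+
   -1 ++###+........................+#..........+###+
    7 ++###+........................+#..........+###+
   15 ++###+........................+#..........+###+
   23 ++###+.........
[... 167 characters left out ...]
..........++..........+###+
   55 ++###+....................................+###+
   62 ++###+....................................+###+
   70 ++###+....................................+###+
   78 ++###+....................................+###+
   86 ++###+....................................+###+
   94 ++###+....................................+###+
  102 ++###++...........+############+..........+###+
  110 ++#####+.........+###############+.......+####+
  118 ++############################################+
  126 ++++#########################################++
at [495.4 316.5 180.2] [-179.8   -0.2 -178.6] shift [ 63.2  -0.4 107.9]
twist [-0.004 -0.003  0.   ] shift after [ 63.5  -0.8 107.7]
```

```bash
python3 -m crank '[{"gripper":24,"travel":[40,1,30],"twist":[0,0,0]},{"gripper":24,"travel":[23.5,1,30],"twist":[0,0,0]},{"gripper":24,"travel":[0,0,35],"twist":[0,0,0]},{"gripper":24,"travel":[0,0,12.7],"twist":[0,0,0]},{"gripper":8,"travel":[0,0,0],"twist":[0,0,0]},{"gripper":8,"travel":[0,0,0],"twist":[0,0,0]},{"gripper":8,"travel":[0,0,0],"twist":[0,0,0]},{"gripper":8,"travel":[-7,0,0],"twist":[0,0,0]},{"gripper":8,"travel":[-7,0,0],"twist":[0,0,0]},{"gripper":8,"travel":[-7,0,0],"twist":[0,0,0]},{"gripper":8,"travel":[-7,0,0],"twist":[0,0,0]},{"gripper":8,"travel":[0,0,0],"twist":[0,0,0]}]' 25
python3 -m crank '[{"gripper":24,"travel":[0,0,0],"twist":[0,0,0]},{"gripper":24,"travel":[0,0,0],"twist":[0,0,0]},{"gripper":24,"travel":[28,0,0],"twist":[0,0,0]},{"gripper":24,"travel":[0,0,0],"twist":[0,0,0]},{"gripper":8,"travel":[0,0,0],"twist":[0,0,0]},{"gripper":8,"travel":[0,0,0],"twist":[0,0,0]},{"gripper":8,"travel":[0,0,0],"twist":[0,0,0]},{"gripper":8,"travel":[-7,0,0],"twist":[0,0,0]},{"gripper":8,"travel":[-7,0,0],"twist":[0,0,0]},{"gripper":8,"travel":[-7,0,0],"twist":[0,0,0]},{"gripper":8,"travel":[-7,0,0],"twist":[0,0,0]},{"gripper":8,"travel":[0,0,0],"twist":[0,0,0]}]'
python3 -m crank '[{"gripper":24,"travel":[0,0,0],"twist":[0,0,0]},{"gripper":24,"travel":[0,0,0],"twist":[0,0,0]},{"gripper":24,"travel":[0,0,-60],"twist":[0,0,0]},{"gripper":24,"travel":[-35,0,-50],"twist":[0,0,0]},{"gripper":24,"travel":[0,0,0],"twist":[0,0,0]},{"gripper":24,"travel":[0,0,0],"twist":[0,0,0]}]'
python3 - <<'E'
from h import *
wsnap('w16');asc('w16'); go(.4319,.3142,.0725,181.4)
E
```

```text
time: 60.88
ee_pos: [0.4592, 0.3153, 0.073]
tcp_rot: [-179.6, -0.3, -178.7]
wrist_force: [-4.8, -8.9, -5.3]
opening: 0.0126
grasp_force: 27.8
time: 62.38
ee_pos: [0.4606, 0.3154, 0.0734]
tcp_rot: [-179.6, -0.2, -178.7]
wrist_force: [-2.9, -11.8, 1.1]
opening: 0.0125
grasp_force: 31.5
time: 63.12
ee_pos: [0.4957, 0.3188, 0.1836]
tcp_rot: [-179.8, -0.1, -178.6]
wrist_force: [0.5, 0.3, 0.6]
opening: 0.0236
grasp_force: 0.0
 -136 +++++++++++++++++++++++++++++++++++++++++++++++
 -128 ++############################################+
 -120 ++############################################+
 -112 ++####++........+##+.....................+####+
 -104 ++####+..........+#.......................+###+
  -96 ++###++..........++.......................+###+
  -88 ++####+..........#+.......................+###+
  -80 ++###+...........##+......................+###+
  -72 ++###+...........###++++++++++............+###+
  -65 ++###+.............+++++++++++............+###+
  -57 ++###+....................................+###+
  -49 ++###+....................................+###+
  -41 ++###+................
[... 604 characters left out ...]
..........+###+
   55 ++###+.......................+#+..........+###+
   62 ++###+........................#+..........+###+
   70 ++###+........................#+..........+###+
   78 ++###+........................#+..........+###+
   86 ++###+........................#+..........+###+
   94 ++###+.......................+#+..........+###+
  102 ++###+............+############+..........+###+
  110 ++#####+.........+##############+........+####+
  118 ++############################################+
  126 +++++++######################################++
at [495.1 318.6 182.9] [-1.798e+02 -1.000e-01 -1.786e+02] shift [ 63.   -2.5 110.6]
twist [-0.003 -0.003  0.   ] shift after [ 63.3  -2.9 110.4]
```

```bash
python3 -m crank '[{"gripper":24,"travel":[40,-2,30],"twist":[0,0,0]},{"gripper":24,"travel":[23.5,-2,30],"twist":[0,0,0]},{"gripper":24,"travel":[0,0,35],"twist":[0,0,0]},{"gripper":24,"travel":[0,0,15.4],"twist":[0,0,0]},{"gripper":8,"travel":[0,0,0],"twist":[0,0,0]},{"gripper":8,"travel":[0,0,0],"twist":[0,0,0]},{"gripper":8,"travel":[0,0,0],"twist":[0,0,0]},{"gripper":8,"travel":[-7,0,0],"twist":[0,0,0]},{"gripper":8,"travel":[-7,0,0],"twist":[0,0,0]},{"gripper":8,"travel":[-7,0,0],"twist":[0,0,0]},{"gripper":8,"travel":[-7,0,0],"twist":[0,0,0]},{"gripper":8,"travel":[0,0,0],"twist":[0,0,0]}]' 25
python3 -m crank '[{"gripper":24,"travel":[0,0,0],"twist":[0,0,0]},{"gripper":24,"travel":[0,0,0],"twist":[0,0,0]},{"gripper":24,"travel":[28,0,0],"twist":[0,0,0]},{"gripper":24,"travel":[0,0,0],"twist":[0,0,0]},{"gripper":8,"travel":[0,0,0],"twist":[0,0,0]},{"gripper":8,"travel":[0,0,0],"twist":[0,0,0]},{"gripper":8,"travel":[0,0,0],"twist":[0,0,0]},{"gripper":8,"travel":[-7,0,0],"twist":[0,0,0]},{"gripper":8,"travel":[-7,0,0],"twist":[0,0,0]},{"gripper":8,"travel":[-7,0,0],"twist":[0,0,0]},{"gripper":8,"travel":[-7,0,0],"twist":[0,0,0]},{"gripper":8,"travel":[0,0,0],"twist":[0,0,0]}]'
python3 -m crank '[{"gripper":24,"travel":[0,0,0],"twist":[0,0,0]},{"gripper":24,"travel":[0,0,0],"twist":[0,0,0]},{"gripper":24,"travel":[28,0,0],"twist":[0,0,0]},{"gripper":24,"travel":[0,0,0],"twist":[0,0,0]},{"gripper":8,"travel":[0,0,0],"twist":[0,0,0]},{"gripper":8,"travel":[0,0,0],"twist":[0,0,0]},{"gripper":8,"travel":[0,0,0],"twist":[0,0,0]},{"gripper":8,"travel":[-7,0,0],"twist":[0,0,0]},{"gripper":8,"travel":[-7,0,0],"twist":[0,0,0]},{"gripper":8,"travel":[-7,0,0],"twist":[0,0,0]},{"gripper":8,"travel":[-7,0,0],"twist":[0,0,0]},{"gripper":8,"travel":[0,0,0],"twist":[0,0,0]}]'
python3 -m crank '[{"gripper":24,"travel":[0,0,0],"twist":[0,0,0]},{"gripper":24,"travel":[0,0,0],"twist":[0,0,0]},{"gripper":24,"travel":[0,0,-60],"twist":[0,0,0]},{"gripper":24,"travel":[-35,0,-50],"twist":[0,0,0]},{"gripper":24,"travel":[0,0,0],"twist":[0,0,0]},{"gripper":24,"travel":[0,0,0],"twist":[0,0,0]}]'
python3 - <<'E'
from h import *
wsnap('w17');asc('w17'); go(.4319,.3135,.0725,181.4)
E
```

```text
time: 64.68
ee_pos: [0.4592, 0.3148, 0.0732]
tcp_rot: [-180.0, -0.3, -178.5]
wrist_force: [-5.6, 8.0, -5.4]
opening: 0.0124
grasp_force: 26.9
time: 66.18
ee_pos: [0.4605, 0.3148, 0.0737]
tcp_rot: [180.0, -0.1, -178.6]
wrist_force: [-4.1, 5.7, -0.7]
opening: 0.0119
grasp_force: 30.2
time: 67.68
ee_pos: [0.4605, 0.3148, 0.0735]
tcp_rot: [-180.0, -0.1, -178.6]
wrist_force: [-2.6, 7.0, -1.3]
opening: 0.0124
grasp_force: 29.6
time: 68.42
ee_pos: [0.4953, 0.3144, 0.183]
tcp_rot: [-179.8, -0.1, -178.6]
wrist_force: [0.5, -0.2, -0.2]
opening: 0.024
grasp_force: 0.0
 -136 +++++++++++++++++++++++++++++++++++++++++++++++
 -128 ++###########################################++
 -120 ++######++++++################################+
 -112 ++####+.........+##############+.........+####+
 -104 ++####+..........#############+...........+###+
  -96 ++####+..........+#+......................+###+
  -88 ++####+..........+#.......................+###+
  -80 ++###++..........##.......................+###+
  -72 ++###+...........#+.......................+###+
  -65 ++###+...........#+.......................+#
[... 732 characters left out ...]
......................+###+
   55 ++###+....................................+###+
   62 ++###+...........+++++++++++++............+###+
   70 ++###+..........+###++++++++++............+###+
   78 ++###+..........+##.......................+##++
   86 ++###+...........##.......................+##++
   94 ++###++..........##.......................+##++
  102 ++###++..........##.......................+###+
  110 ++#####++......+###++....................+####+
  118 ++############################################+
  126 +++##########################################++
at [494.7 314.3 182.3] [-179.8   -0.2 -178.6] shift [ 62.5   1.2 110. ]
twist [-0.004 -0.003 -0.   ] shift after [ 62.8   0.8 109.8]
```

```bash
python3 -m crank '[{"gripper":24,"travel":[40,0.6,30],"twist":[0,0,0]},{"gripper":24,"travel":[20.5,0.5,30],"twist":[0,0,0]},{"gripper":24,"travel":[0,0,35],"twist":[0,0,0]},{"gripper":24,"travel":[0,0,14.8],"twist":[0,0,0]},{"gripper":8,"travel":[0,0,0],"twist":[0,0,0]},{"gripper":8,"travel":[0,0,0],"twist":[0,0,0]},{"gripper":8,"travel":[0,0,0],"twist":[0,0,0]},{"gripper":8,"travel":[-6,0,0],"twist":[0,0,0]},{"gripper":8,"travel":[-6,0,0],"twist":[0,0,0]},{"gripper":8,"travel":[-6,0,0],"twist":[0,0,0]},{"gripper":8,"travel":[-5,0,0],"twist":[0,0,0]},{"gripper":8,"travel":[0,0,0],"twist":[0,0,0]}]' 25
python3 -m crank '[{"gripper":8,"travel":[0,0,0],"twist":[0,0,0]},{"gripper":24,"travel":[0,0,0],"twist":[0,0,0]},{"gripper":24,"travel":[0,0,0],"twist":[0,0,0]},{"gripper":24,"travel":[0,0,-60],"twist":[0,0,0]},{"gripper":24,"travel":[-35,0,-50],"twist":[0,0,0]},{"gripper":24,"travel":[0,0,0],"twist":[0,0,0]},{"gripper":24,"travel":[0,0,0],"twist":[0,0,0]}]'
python3 - <<'E'
from h import *
wsnap('w18');asc('w18'); go(.4459,.3135,.0725,181.4)
E
```

```text
time: 69.97
ee_pos: [0.4566, 0.3149, 0.0734]
tcp_rot: [-179.9, -0.3, -178.6]
wrist_force: [-4.7, 2.9, -5.8]
opening: 0.0124
grasp_force: 26.8
time: 70.85
ee_pos: [0.4926, 0.3155, 0.1835]
tcp_rot: [-179.8, -0.1, -178.6]
wrist_force: [0.5, -0.8, -0.0]
opening: 0.0242
grasp_force: 0.0
 -136 +++++++++++++++++++++++++++++++++++++++++++++++
 -128 ++###########################################++
 -120 ++############################################+
 -112 ++####++.........+###############+.......+####+
 -104 ++####+............++++++++++++...........+###+
  -96 ++###++...................................+###+
  -88 ++###+....................................+###+
  -80 ++###+....................................+###+
  -72 ++###+....................................+###+
  -65 ++###+....................................+###+
  -57 ++###+...........+#+++++++++++............+###+
  -49 ++###+...........##.......................+###+
  -41 ++###+...........#+.......................+###+
  -33 ++###+..........+#........................+###+
  -25 ++###+..........+#........................+###+
  -17 +
[... 451 characters left out ...]
..........#+..........+###+
   55 ++###+...........##+.........+#+..........+###+
   62 ++###+...........+++++++++++##+...........+##++
   70 ++###+....................................+##++
   78 ++###+....................................+##++
   86 ++###+....................................+##++
   94 ++###+....................................+##++
  102 ++###++...................................+###+
  110 ++#####+++.+....+++++++++++++++++........+####+
  118 ++###########################################++
  126 +++++++++####################################++
at [492.1 315.3 182.7] [-179.8   -0.2 -178.6] shift [ 45.9  -0.3 110.3]
twist [-0.004 -0.003 -0.   ] shift after [ 46.2  -0.7 110.2]
```

```bash
python3 -m crank '[{"gripper":24,"travel":[-16,-45,-8],"twist":[0,0,0]},{"gripper":24,"travel":[-16,-45,-8],"twist":[0,0,0]},{"gripper":24,"travel":[-16,-45,0],"twist":[0,0,0]},{"gripper":24,"travel":[-16,-45,0],"twist":[0,0,0]},{"gripper":24,"travel":[-16,-45,0],"twist":[0,0,0]},{"gripper":24,"travel":[0,0,0],"twist":[0,0,0]},{"gripper":24,"travel":[0,0,0],"twist":[0,0,0]}]'
python3 - <<'E'
from h import *
im,c=wsnap('w19'); im=load('w19')[0]
a=cv2.resize(im[:330],None,fx=1.25,fy=1.25,interpolation=cv2.INTER_CUBIC)[:, :800]
t=load('w19')[0]; u,v=w2p('',[.513,.063,.02],c).astype(int); print(u,v)
tp=bot.camera('top')[:,:,::-1][130:360,130:530]
b=cv2.resize(tp,None,fx=.8,fy=.8) 
cr=cv2.resize(im[max(v-70,0):v+70,max(u-100,0):u+100],None,fx=4,fy=4,interpolation=cv2.INTER_CUBIC)[:, :480]if 0 else cv2.resize(im[max(v-70,0):v+70,max(u-100,0):u+100],(570,400),interpolation=cv2.INTER_CUBIC)
C=np.zeros((600,800,3),np.uint8); C[:400,:570]=cr; h=cv2.resize(tp,(345,198)); C[402:,:345]=h; s=bot.camera('side')[:,:,::-1][100:460,140:500]; C[402:,350:548]=cv2.resize(s,(198,198)); cv2.imwrite('pics/final.png',C)
E
```

```text
time: 71.78
ee_pos: [0.5773, 0.0929, 0.1993]
tcp_rot: [-179.8, -0.2, -178.6]
wrist_force: [-0.4, 0.7, -0.5]
opening: 0.0242
grasp_force: 0.0
291 144
```

View pics/final.png

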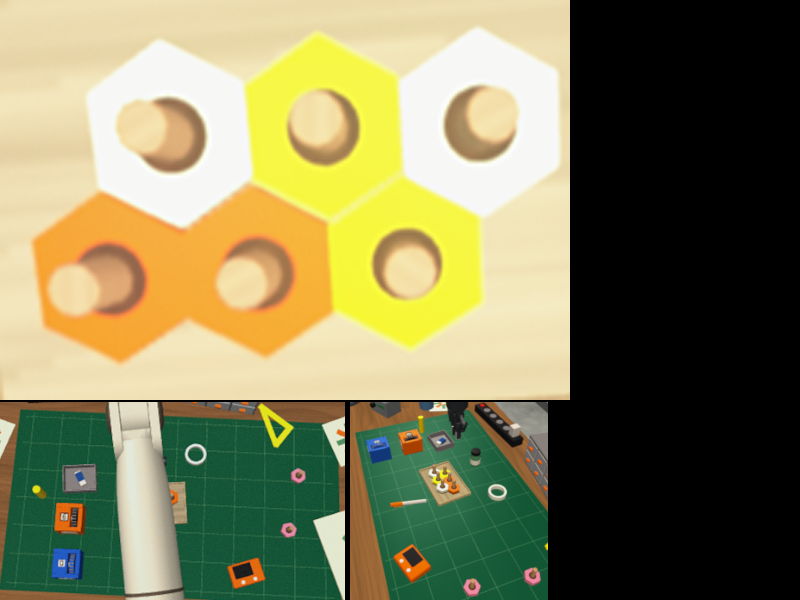

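All six stamps are still packed in the tray, the eraser is in the box, and the bystanders and pink stamps have not moved. I am handing in.

```bash
python3 -c "
from workcell import bot
print(bot.job_done())"
```

```text
the job is handed in; nothing more can be done
None
```

I handed the job in at about 72 s: the eraser is in the grey box, all six stamps stand packed as honeycomb in the tray, the orange counter shows 6, and the tape, ink, glue and look-alikes were not touched.

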